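Finish loading a load-cell calibration stand with slotted masses

ROBOT

A 7-joint arm with a two-finger parallel gripper is mounted at the origin on the work surface. World frame = base frame: x ahead of the robot, y to its left, z up, the work surface at z = 0. Lengths are in m, angles in rad, forces in N, time in s.
With the tool pointing down it reaches from about 0.4 to 0.85 m from the base axis. Payload 10.4 kg.
Tool frame: the origin (TCP) lies between the finger pads; the fingertips stand tcp_to_tips ahead of it and the grasp point (between the pads) lies 8 mm behind it (tcp_to_tips is the distance from the TCP to the fingertips, in m); z points along the fingers, y is the line along which they close (so a half turn about z gives the same grasp; the last joint's range is limited). The gripper opens to 85 mm and grips with 20 to 120 N. Pads are 22 mm wide; open, the fingers measure 114 mm over their backs; the gripper's body (76 mm by 85 mm) begins 54 mm behind the grasp point. The pads swing forward as they close: fully open they stand 13 mm farther back than shut.
Start: joints at [-1.261, 0.332, -0.065, 1.46, 0.022, 1.35, -0.088], TCP at [0.204, 0.591, 0.242] pointing down, gripper open.
Joint ranges: [-2.6, 2.6], [-0.5, 2.12], [-1.47, 1.34], [0.16, 2.42], [-1.27, 4.41], [0.06, 2.06], [-2.6, 2.6]. Speed limits (rad/s): [2.22, 2.22, 2.79, 2.79, 3.14, 3.14, 3.14].

INTERFACE

Orientations are given as a unit quaternion [x, y, z, w].
In Python, from workcell import * gives the robot as it stands.
- The arm moves only by the tool apply_moves, never from a script. Its argument "rows" is a list of rows, each an object of numbers: "x", "y", "z": the shift along the tool's x, y, z in mm; "ax", "ay", "az": the turn, a rotation vector about the tool's x, y, z in degrees; "gripper": the closure, from 0 (fully open) to 1 (shut). A call has 1 to 5 rows; each row shifts and turns the commanded pose from where the row before left it, along the tool's axes as they then stand; what a row does not reach is not made up. A row lasts 1/12 s, in which the tool goes at most 41.7 mm and 7.16 degrees, less where a joint would pass 70% of its speed; a pose out of reach is approached as far as the arm can. A call with a gripper value outside its range is refused whole. The fingers move at their own pace and stop on an object; "newtons" is the grip in N (left out, the last holds). Time passes only in rows, so rows that do not move let the fingers close. It gives the time, the measured TCP pose, the force, the opening and the grip force at its end, in the units of the state.
- get_obs(): the state, without advancing time (a new reading comes with each control period).
- camera(name): name is "side" or "top" or "wrist"; returns a dict with "color" (420x560x3 uint8, red, green, blue), "fov_y" (degrees; the focal length in pixels is half the picture's height over the tangent of half this angle, whatever the lens; pixels are square), "cx", "cy" (the principal point, pixels), "rvec" (rotation vector, rad) and "tvec" (3), from world to camera coordinates, as OpenCV has them. Camera axes: x right, y down, z forward; pixel columns grow to the right and rows downward; lengths in m; the calibration is good to about 2 mm. A picture is of the moment at which its call begins. There is no depth.
- hand_in(): hands the job in; it is judged then, once.
The state is a dict: "clock": time; "joint_pos": joint angles; "joint_velocities": joint speeds; "tau": joint torques, N m; "position": TCP position; "ee_rot": TCP orientation; "ft_force": force on the tool from outside, world axes, zero at the start; "torque": the same for the moment, N m; "grip_width": opening from 0.0 (shut) to 1.0 (fully open); "grasp_force": force on a finger pad.
Only numpy, scipy, OpenCV 4.12 (cv2) and the standard library are available. Lean on these libraries where they do the work, as an engineer would, in place of code of your own. Each camera call takes 0.05 s, during which the arm holds its last target. There are 200 camera calls.

TASK

One slotted brass mass already sits on the pan of the load-cell stand: slide the medium one and then the small one sideways onto the stem above it, so that the stack lies flat and centred with the largest at the bottom and the smallest on top. Turn each slot well away from the others, so that the three slots are spread roughly evenly, about a third of a turn apart, around the stem. Do not lean on the load cell, and do not shove or upset the cups, timer, ring, knobbed weight and bottle standing about.

Things in the scene. Friction and masses are not known exactly. Their poses are not given: they have to be found in the camera images.
- stand_pan (a point): centre of the top of the stand's round steel pan (80 diameter), 66 above the bench; x points level from the stem to the retort rod, z up. A vertical stem, 7 diameter, rises 43 from here and ends in a cap, 16 diameter, 5 thick: slots fit round the stem, not over the cap. The pan does not give.
- stand_rod (a point): top of the stand's upright retort rod (12 diameter), 140 from the stem along the stand's x, 250 above the bench; a small clamp at 185 to 215 high points away from the stem
- first_mid (a point): largest slotted mass, 340 g: flat brass disc 70 diameter, 12 thick, with a 11 wide straight slot from its centre out to the rim; it already sits on the pan round the stem, its slot in any direction. Point at its centre, half-way up (the slot ends 5.5 past it, so the stem stands here when the disc is home); z up, x along the slot towards its open mouth
- medium_mid (a point): medium slotted mass, 250 g: flat brass disc 60 diameter, 12 thick, with a 11 wide straight slot from its centre out to the rim; it lies flat on the bench to the left or right. Point at its centre, half-way up (the slot ends 5.5 past it, so the stem stands here when the disc is home); z up, x along the slot towards its open mouth
- small_mid (a point): small slotted mass, 170 g: flat brass disc 50 diameter, 12 thick, with a 11 wide straight slot from its centre out to the rim; it lies flat on the bench on the other side. Point at its centre, half-way up (the slot ends 5.5 past it, so the stem stands here when the disc is home); z up, x along the slot towards its open mouth
- first_slot (a point): point in the open slot of the largest mass, 20 from its centre towards the mouth
- medium_slot (a point): point in the open slot of the medium mass, 20 from its centre towards the mouth
- small_slot (a point): point in the open slot of the small mass, 20 from its centre towards the mouth
- mass_first: the largest slotted mass; origin at the centre of its underside
- mass_medium: the medium slotted mass; origin at the centre of its underside
- mass_small: the small slotted mass; origin at the centre of its underside
- stand: the whole fixed stand; origin at the bench under the stem, x towards the rod. Its 15 thick base plate reaches from 60 behind to 170 ahead along x and 55 to either side; a readout, 45 high, lies on it 65 to 105 ahead
- cup_a: white plastic specimen cup, 42 diameter, 45 high, standing right behind (opposite the slot of) the medium mass; origin at its underside's centre
- timer: round yellow kitchen timer, 60 diameter, 21 high, lying right behind (opposite the slot of) the small mass; origin at its underside's centre
- knob_weight: brass weight with a knob and no slot, 40 diameter, 48 high, between robot and stand; not part of the job; origin at its underside's centre
- bottle: white reagent bottle with blue cap, 68 diameter, 165 high; origin at its underside's centre
- cup_b: second white specimen cup, 42 diameter, 45 high, standing just before the small mass's slot mouth; origin at its underside's centre
- spacer: plain aluminium ring without a slot, 40 diameter, 20 high, lying just before the medium mass's slot mouth; origin at its underside's centre

How it is judged:
By the outcome, as a careful person would: the job done as asked, in the order asked, and still so for the second after the job is handed in, with the robot touching nothing.
It also fails if it takes over 72 s, if anything falls off the work surface, if the arm or the gripper's body presses on something with over 40 N, if the wrist force passes 120 N, or if a joint passes its speed limit or range.

## Working session

There is one attempt and no reset: what is moved stays moved. The work goes in short steps, Python scripts to look and compute and a tool call to move; the robot and the scene stay as the last step left them, time stands still between calls to the robot, and variables do not carry over. Pictures are saved under pics/ and viewed, at most 10 in all, crops included, and the job is handed in when it is done.

Besides the shell and the picture viewer there is one more tool, called after "Emit:" as name(argument=value, ...), one argument or row to a line, values as JSON. apply_moves: Moves the arm, as the interface text tells. Its arguments: {"type":"object","properties":{"rows":{"type":"array","items":{"type":"object","properties":{"x":{"type":"number"},"y":{"type":"number"},"z":{"type":"number"},"ax":{"type":"number"},"ay":{"type":"number"},"az":{"type":"number"},"gripper":{"type":"number"}}}},"newtons":{"type":"number"}},"required":["rows"]}

```bash
ls; mkdir -p pics; cat > h.py <<'E'
from workcell import *
import numpy as np, cv2
from scipy.spatial.transform import Rotation as R
def cam(n):
    c=camera(n); im=c["color"]; f=im.shape[0]/2/np.tan(np.radians(c["fov_y"])/2)
    K=np.array([[f,0,c["cx"]],[0,f,c["cy"]],[0,0,1]]); c["K"]=K
    c["R"]=R.from_rotvec(np.ravel(c["rvec"])).as_matrix(); c["t"]=np.ravel(c["tvec"]); c["bgr"]=im[:,:,::-1].copy()
    return c
def onplane(c,uv,z):
    uv=np.atleast_2d(np.array(uv,float)); d=(np.linalg.inv(c["K"])@np.c_[uv,np.ones(len(uv))].T).T@c["R"]
    o=-c["R"].T@c["t"]; s=(z-o[2])/d[:,2]; return o+d*s[:,None]
def proj(c,P):
    q=np.atleast_2d(P)@c["R"].T+c["t"]; q=q@c["K"].T; return q[:,:2]/q[:,2:]
E
python3 - <<'E'
from h import *
for n in("top","side"):
    c=cam(n); cv2.imwrite(f"pics/{n}0.png",c["bgr"]); print(n,c["fov_y"],c["cx"],c["cy"],-c["R"].T@c["t"],c["R"][2])
o=get_obs();print(o); print([k for k in dir() if not k.startswith('_')])
E
```

```text
pics
top 57.15291788495484 278.3615401103014 210.75494176820038 [0.34340567 0.01251189 1.0137481 ] [ 0.21456567 -0.00685955 -0.97668548]
side 53.028723446120395 269.26104182209605 208.438572490002 [0.40608833 0.59563587 0.93550012] [ 0.11378493 -0.61757193 -0.77824026]
{'clock': 0.1, 'joint_pos': array([-1.26057762,  0.3328162 , -0.06471449,  1.46086903,  0.02159545,
        1.34990763, -0.08850486]), 'joint_velocities': array([ 7.59698965e-04, -2.05270217e-03, -1.53213896e-03, -1.21409758e-03,
        4.98601018e-04,  9.64121233e-04, -2.86760202e-05]), 'tau': array([ 2.59123088e-03, -6.26750779e+01,  4.99729556e-02, -3.92425668e+01,
        1.64486450e-02,  6.90708330e-03, -6.76589707e-06]), 'position': array([0.20407804, 0.5903931 , 0.24158524]), 'ee_rot': array([ 1.65628881e-01,  9.86187937e-01, -6.47131879e-04, -8.30768549e-05]), 'ft_force': array([ 0.23162026,  0.01868537, -0.53108736]), 'torque': array([0.01083633, 0.01953563, 0.06157135]), 'grasp_force': 0.0, 'grip_width': 1.0000594580547146}
['MotionError', 'R', 'c', 'cam', 'camera', 'cv2', 'get_obs', 'hand_in', 'n', 'np', 'o', 'onplane', 'proj', 'tcp_to_tips']
```

```bash
python3 -c "
import workcell;print([ (k,getattr(workcell,k)) for k in dir(workcell) if 'tcp' in k.lower()])"
```

```text
[('tcp_to_tips', 0.011)]
```

View pics/top0.png

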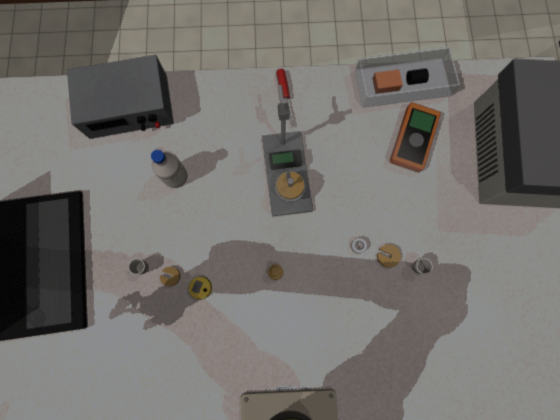

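View pics/side0.png

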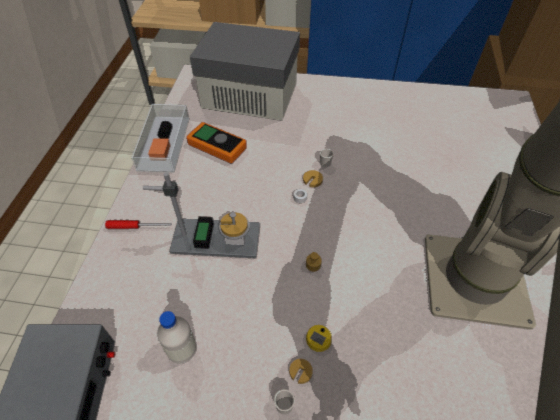

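The top view shows the stand at (288,180) and its rod at (284,110). The medium disc is at (389,255), with the ring at (360,245) and cup_a at (424,266). The small disc is at (170,276), with the timer at (200,288) and cup_b at (139,267). The knob weight is at (276,271). Next I'll measure these.

```bash
cat > m.py <<'E'
from h import *
def brass(c):
    h=cv2.cvtColor(c["bgr"],cv2.COLOR_BGR2HSV); return cv2.inRange(h,(8,90,60),(28,255,255))
E
python3 - <<'E'
from m import *
tiles=[]
for n in("top","side"):
    c=cam(n); m=brass(c)
    print(n,"tcp px",proj(c,get_obs()["position"]))
    k,_,st,ce=cv2.connectedComponentsWithStats(m)
    for i in range(1,k):
        if st[i,4]>25: print(st[i],ce[i].round(1),onplane(c,ce[i],.012).round(4)[0],onplane(c,ce[i],.078).round(4)[0])
    for (u,v) in ([(389,255),(170,276),(288,175)] if n=="top" else [(312,179),(302,372),(225,225)]):
        r=c["bgr"][max(v-28,0):v+28,u-28:u+28]; tiles.append(cv2.resize(r,(260,260),interpolation=cv2.INTER_CUBIC))
cv2.imwrite("pics/t1.png",np.vstack([np.hstack(tiles[:3]),np.hstack(tiles[3:])]))
E
```

```text
top tcp px [[-26.50237381 385.48156457]]
[373  70  29  23 539] [387.1  80.9] [ 0.9311 -0.323   0.012 ] [ 0.8924 -0.3009  0.078 ]
[390 103  51  69 907] [413.2 138.1] [ 0.7533 -0.377   0.012 ] [ 0.7263 -0.3513  0.078 ]
[277 172  27  27 504] [290.1 185.5] [ 0.6318 -0.0292  0.012 ] [ 0.6128 -0.0264  0.078 ]
[377 244  24  23 362] [389.4 255.8] [ 0.4316 -0.2768  0.012 ] [ 0.4258 -0.2577  0.078 ]
[268 265  15  15 180] [275.  271.8] [0.4032 0.021  0.012 ] [0.3993 0.0204 0.078 ]
[160 267  20  19 241] [170.2 276.3] [0.4036 0.2902 0.012 ] [0.3996 0.2719 0.078 ]
[189 276  23  23 328] [200.4 287.6] [0.3718 0.2128 0.012 ] [0.3699 0.1996 0.078 ]
side tcp px [[441.78013675 575.96563141]]
[ 131    0  178   45 3838] [201.8  15.3] [ 1.0186 -1.1969  0.012 ] [ 0.9749 -1.0687  0.078 ]
[ 489    0   71  124 4564] [535.6  59.6] [-0.3602 -1.0142  0.012 ] [-0.3055 -0.8992  0.078 ]
[116  38  16  29 199] [124.   51.4] [ 1.2585 -0.8653  0.012 ] [ 1.1976 -0.7609  0.078 ]
[297  46  11  27 249] [301.9  59.5] [ 0.5332 -0.8993  0.012 ] [ 0.5241 -0.7924  0.078 ]
[104  61  11  27  79] [109.1  72.8] [ 1.2588 -0.7119  0.0
[... 190 characters left out ...]
  0.078 ]
[   0  121   77  123 1463] [ 31.9 184.9] [ 1.2592 -0.1244  0.012 ] [ 1.1982 -0.073   0.078 ]
[186 122  60  42 824] [216.  145.3] [ 0.7522 -0.3704  0.012 ] [ 0.7274 -0.3014  0.078 ]
[149 138  21  20 344] [159.2 147.7] [ 0.931  -0.3341  0.012 ] [ 0.8935 -0.2677  0.078 ]
[303 170  20  17 248] [312.7 177.8] [ 0.4312 -0.2721  0.012 ] [ 0.4294 -0.2101  0.078 ]
[220 213  27  24 476] [233.3 224.9] [ 0.6293 -0.066   0.012 ] [ 0.6134 -0.0187  0.078 ]
[306 252  16  20 230] [313.2 261.6] [0.4024 0.0188 0.012 ] [0.4027 0.06   0.078 ]
[306 325  25  27 442] [318.4 338.3] [0.3721 0.2179 0.012 ] [0.3746 0.2449 0.078 ]
[289 359  23  25 390] [300.7 369.9] [0.4035 0.2933 0.012 ] [0.4037 0.315  0.078 ]
```

View pics/t1.png

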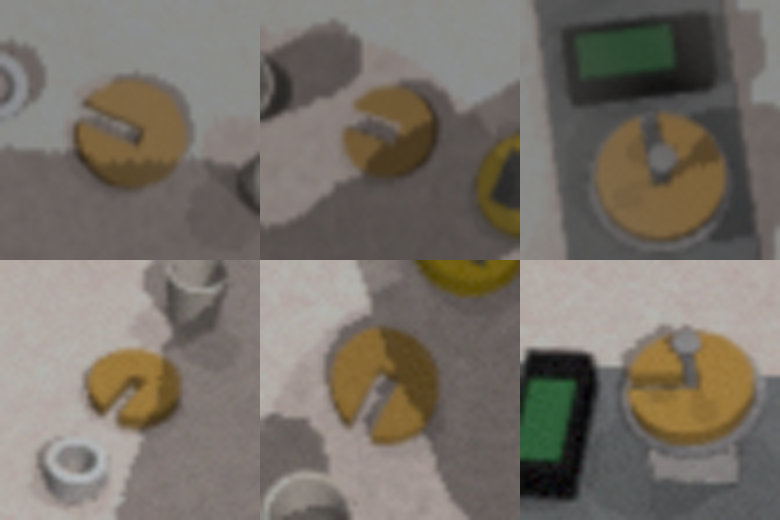

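Crops: in the top view the medium slot opens left and slightly up, the small slot opens left and slightly up, and the first slot opens up towards the rod. The plan is to place the medium slot at about first +120° and the small slot at about first −120°. I'll survey with the wrist camera on the way.

Emit:
apply_moves(
  rows=[
    {"x": -28, "y": -22},
    {"x": -28, "y": -22},
    {"x": -28, "y": -22},
    {"x": -28, "y": -22},
    {"x": -28, "y": -22},
  ],
)

```text
invalid input at $.rows[0]: expected keys x, y, z, ax, ay, az, gripper
```

Emit:
apply_moves(
  rows=[
    {"x": -28, "y": -22},
    {"x": -28, "y": -22},
    {"x": -28, "y": -22},
    {"x": -28, "y": -22},
    {},
  ],
)

```text
invalid input at $.rows[0]: expected keys x, y, z, ax, ay, az, gripper
```

```bash
python3 - <<'E'
from m import *
o=get_obs(); print(o["position"],o["joint_pos"].round(3),o["clock"])
c=cam("wrist"); cv2.imwrite("pics/w1.png",c["bgr"]); print(c["fov_y"],-c["R"].T@c["t"],c["R"][2])
E
```

```text
[0.20411424 0.59052462 0.24182162] [-1.261  0.333 -0.065  1.461  0.022  1.35  -0.089] 0.2
63.97476526920798 [0.13408891 0.61447093 0.37222457] [ 0.27444422 -0.09588192 -0.95681086]
```

View pics/w1.png

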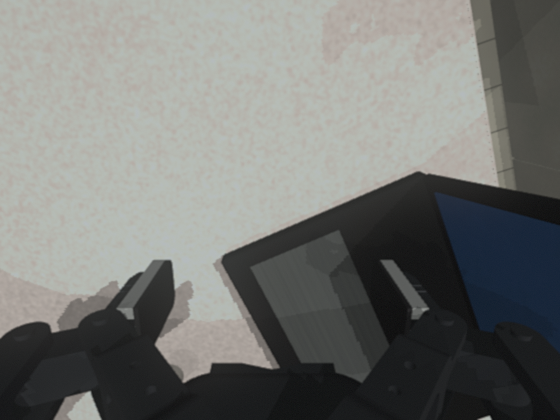

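All keys are required in each row. The wrist view shows bare bench ahead of the fingers (pads at about (150,290) and (405,290)); image up is tool −x.

Emit:
apply_moves(
  rows=[
    {"x": -28, "y": -22, "z": 0, "ax": 0, "ay": 0, "az": 0, "gripper": 0},
    {"x": -28, "y": -22, "z": 0, "ax": 0, "ay": 0, "az": 0, "gripper": 0},
    {"x": -28, "y": -22, "z": 0, "ax": 0, "ay": 0, "az": 0, "gripper": 0},
    {"x": -28, "y": -22, "z": 0, "ax": 0, "ay": 0, "az": 0, "gripper": 0},
    {"x": -28, "y": -22, "z": 0, "ax": 0, "ay": 0, "az": 0, "gripper": 0},
  ],
)

```text
clock: 0.67
position: [0.3012, 0.4394, 0.2423]
ee_rot: [0.166, 0.986, 0.0, -0.0]
ft_force: [0.3, -0.4, 0.2]
grip_width: 0.999
grasp_force: 0.0
```

Emit:
apply_moves(
  rows=[
    {"x": -28, "y": -22, "z": 0, "ax": 0, "ay": 0, "az": 0, "gripper": 0},
    {"x": -28, "y": -22, "z": 0, "ax": 0, "ay": 0, "az": 0, "gripper": 0},
    {"x": -28, "y": -22, "z": 0, "ax": 0, "ay": 0, "az": 0, "gripper": 0},
    {"x": -20, "y": -22, "z": 0, "ax": 0, "ay": 0, "az": 0, "gripper": 0},
    {"x": 0, "y": 0, "z": 0, "ax": 0, "ay": 0, "az": 0, "gripper": 0},
  ],
)

```text
clock: 1.08
position: [0.3735, 0.3181, 0.2426]
ee_rot: [0.17, 0.985, -0.0, 0.001]
ft_force: [0.0, -0.2, 0.1]
grip_width: 0.998
grasp_force: 0.0
```

```bash
cat >> m.py <<'E'
def disc(c,near,z,r,name=None):
    """centre & mouth angle of slotted disc with top at height z, near=(x,y): rectify top plane (0.25mm/px)"""
    s=0.00025; n=320
    px=np.array([[0,0],[n,0],[n,n],[0,n]],float)
    W=np.c_[near[0]+(px[:,0]-n/2)*s, near[1]+(px[:,1]-n/2)*s, np.full(4,z)]
    H=cv2.getPerspectiveTransform(px.astype(np.float32),proj(c,W).astype(np.float32))
    im=cv2.warpPerspective(c["bgr"],H,(n,n),flags=cv2.INTER_LINEAR|cv2.WARP_INVERSE_MAP)
    if name: cv2.imwrite(f"pics/{name}.png",im)
    return im,s,n
E
python3 - <<'E'
from m import *
o=get_obs(); print(o["position"],o["joint_pos"].round(3),o["clock"])
c=cam("wrist"); cv2.imwrite("pics/w2.png",c["bgr"])
m=brass(c);k,_,st,ce=cv2.connectedComponentsWithStats(m)
for i in range(1,k):
    if st[i,4]>100: print(st[i],ce[i].round(1),onplane(c,ce[i],.012).round(4)[0])
E
```

```text
[0.37348894 0.31814105 0.24257499] [-0.924  0.031  0.128  1.812 -0.003  1.298  0.434] 1.0833
[ 158  172   54   52 1619] [183.7 196.8] [0.3689 0.2143 0.012 ]
[ 238  180   43   43 1264] [257.7 201. ] [0.4012 0.2905 0.012 ]
[  18  256   49   41 1255] [ 41.8 276.3] [0.403  0.0126 0.012 ]
```

View pics/w2.png

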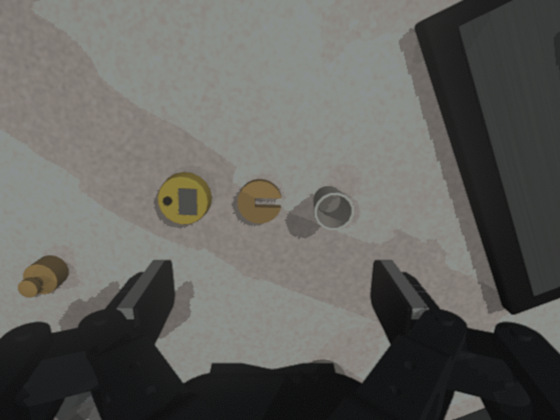

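```bash
cat >> m.py <<'E'
def meas(c,near,z):
    im,s,n=disc(c,near,z,0)
    h=cv2.cvtColor(im,cv2.COLOR_BGR2HSV); m=cv2.inRange(h,(8,75,40),(28,255,255))
    k,l,st,ce=cv2.connectedComponentsWithStats(m); i=1+np.argmax(st[1:,4]); m=(l==i).astype(np.uint8)
    ct=max(cv2.findContours(m,cv2.RETR_EXTERNAL,cv2.CHAIN_APPROX_NONE)[0],key=len)
    (u,v),r=cv2.minEnclosingCircle(ct)
    hull=np.zeros_like(m); cv2.fillConvexPoly(hull,cv2.convexHull(ct),1); gap=cv2.morphologyEx(hull-m*hull,cv2.MORPH_OPEN,np.ones((9,9)))
    g=np.argwhere(gap)[:,::-1]-[u,v]
    k2,l2,st2,ce2=cv2.connectedComponentsWithStats(gap); j=1+np.argmax(st2[1:,4]) if k2>1 else 0
    g=ce2[j]-[u,v]; yx=np.argwhere(l2==j)[:,::-1]; ln=cv2.fitLine(yx.astype(np.float32),cv2.DIST_L2,0,.01,.01).ravel()
    a=np.degrees(np.arctan2(g[1],g[0])); b=np.degrees(np.arctan2(ln[1],ln[0]))
    return near[0]+(u-n/2)*s,near[1]+(v-n/2)*s,r*s,a,b,st2[j,4]*s*s*1e6
E
python3 - <<'E'
from m import *
c=cam("wrist"); print("small w",np.round(meas(c,(.402,.29),.006),4))
c=cam("top"); print("top s",np.round(meas(c,(.402,.29),.006),4));print("m",np.round(meas(c,(.431,-.275),.006),4));print("f",np.round(meas(c,(.613,-.023),.072),4))
c=cam("side"); print("side s",np.round(meas(c,(.402,.29),.006),4));print("m",np.round(meas(c,(.431,-.275),.006),4));print("f",np.round(meas(c,(.613,-.023),.072),4))
E
```

```text
small w [4.03900e-01 2.90900e-01 2.63000e-02 7.17535e+01 6.91236e+01 2.43750e+02]
top s [4.046000e-01 2.933000e-01 2.610000e-02 6.555410e+01 6.989370e+01
 2.876875e+02]
m [ 4.331000e-01 -2.762000e-01  3.110000e-02  6.328250e+01  6.425120e+01
  3.366875e+02]
f [ 6.17200e-01 -2.65000e-02  3.64000e-02  6.07270e+00  1.23319e+01
  4.57500e+02]
side s [4.110000e-01 2.894000e-01 2.500000e-02 1.768636e+02 0.000000e+00
 6.400000e+03]
m [ 4.348000e-01 -2.792000e-01  3.350000e-02  7.583700e+01  6.160240e+01
  1.469375e+02]
f [ 6.168000e-01 -2.560000e-02  3.970000e-02 -7.644690e+01 -7.083800e+01
  3.500625e+02]
```

Measurements agree: small (0.404, 0.2915), mouth at 70°; medium (0.432, −0.276), mouth at about 64°; first (0.617, −0.026), slot at about 10°. Next I'll move over the medium disc.

Emit:
apply_moves(
  rows=[
    {"x": -17, "y": -33.5, "z": 0, "ax": 0, "ay": 0, "az": 0, "gripper": 0},
    {"x": -17, "y": -33.5, "z": 0, "ax": 0, "ay": 0, "az": 0, "gripper": 0},
    {"x": -17, "y": -33.5, "z": 0, "ax": 0, "ay": 0, "az": 0, "gripper": 0},
    {"x": -17, "y": -33.5, "z": 0, "ax": 0, "ay": 0, "az": 0, "gripper": 0},
    {"x": -17, "y": -33.5, "z": 0, "ax": 0, "ay": 0, "az": 0, "gripper": 0},
  ],
)

```text
clock: 1.7
position: [0.3954, 0.1374, 0.2423]
ee_rot: [0.164, 0.986, 0.0, 0.0]
ft_force: [1.9, -0.2, 1.0]
grip_width: 0.993
grasp_force: 0.0
```

Emit:
apply_moves(
  rows=[
    {"x": -17, "y": -33.5, "z": 0, "ax": 0, "ay": 0, "az": 0, "gripper": 0},
    {"x": -17, "y": -33.5, "z": 0, "ax": 0, "ay": 0, "az": 0, "gripper": 0},
    {"x": -17, "y": -33.5, "z": 0, "ax": 0, "ay": 0, "az": 0, "gripper": 0},
    {"x": -17, "y": -33.5, "z": 0, "ax": 0, "ay": 0, "az": 0, "gripper": 0},
    {"x": -17, "y": -33.5, "z": 0, "ax": 0, "ay": 0, "az": 0, "gripper": 0},
  ],
)

```text
clock: 2.12
position: [0.4216, -0.0488, 0.2425]
ee_rot: [0.164, 0.986, 0.0, 0.0]
ft_force: [1.4, 1.3, -0.6]
grip_width: 0.999
grasp_force: 0.0
```

Emit:
apply_moves(
  rows=[
    {"x": -17, "y": -33.5, "z": 0, "ax": 0, "ay": 0, "az": 0, "gripper": 0},
    {"x": -17, "y": -33.5, "z": 0, "ax": 0, "ay": 0, "az": 0, "gripper": 0},
    {"x": -17, "y": -33.5, "z": 0, "ax": 0, "ay": 0, "az": 0, "gripper": 0},
    {"x": -17, "y": -33.5, "z": 0, "ax": 0, "ay": 0, "az": 0, "gripper": 0},
    {"x": -17, "y": -33.5, "z": 0, "ax": 0, "ay": 0, "az": 0, "gripper": 0},
  ],
)

```text
clock: 2.53
position: [0.4479, -0.2349, 0.2427]
ee_rot: [0.164, 0.986, -0.0, 0.001]
ft_force: [0.3, 0.9, -0.2]
grip_width: 0.997
grasp_force: 0.0
```

Emit:
apply_moves(
  rows=[
    {"x": 0, "y": 0, "z": 0, "ax": 0, "ay": 0, "az": 6.9, "gripper": 0},
    {"x": 0, "y": 0, "z": 0, "ax": 0, "ay": 0, "az": 6.9, "gripper": 0},
    {"x": 0, "y": 0, "z": 0, "ax": 0, "ay": 0, "az": 6.9, "gripper": 0},
    {"x": 0, "y": 0, "z": 0, "ax": 0, "ay": 0, "az": 6.9, "gripper": 0},
    {"x": 0, "y": 0, "z": 0, "ax": 0, "ay": 0, "az": 6.9, "gripper": 0},
  ],
)

```text
clock: 2.95
position: [0.4479, -0.2331, 0.2422]
ee_rot: [0.452, 0.892, -0.0, -0.0]
ft_force: [0.2, 0.8, 1.0]
grip_width: 1.003
grasp_force: 0.0
```

Emit:
apply_moves(
  rows=[
    {"x": 0, "y": 0, "z": 0, "ax": 0, "ay": 0, "az": 6.9, "gripper": 0},
    {"x": 0, "y": 0, "z": 0, "ax": 0, "ay": 0, "az": 6.9, "gripper": 0},
    {"x": 0, "y": 0, "z": 0, "ax": 0, "ay": 0, "az": 6.9, "gripper": 0},
    {"x": 0, "y": 0, "z": 0, "ax": 0, "ay": 0, "az": 6.9, "gripper": 0},
    {"x": 0, "y": 0, "z": 0, "ax": 0, "ay": 0, "az": 6.9, "gripper": 0},
  ],
)

```text
clock: 3.37
position: [0.4479, -0.233, 0.2422]
ee_rot: [0.696, 0.718, -0.0, 0.0]
ft_force: [0.5, -0.3, 0.8]
grip_width: 0.997
grasp_force: 0.0
```

Emit:
apply_moves(
  rows=[
    {"x": 0, "y": 0, "z": 0, "ax": 0, "ay": 0, "az": 6.9, "gripper": 0},
    {"x": 0, "y": 0, "z": 0, "ax": 0, "ay": 0, "az": 6.9, "gripper": 0},
    {"x": 0, "y": 0, "z": 0, "ax": 0, "ay": 0, "az": 6.9, "gripper": 0},
    {"x": 0, "y": 0, "z": 0, "ax": 0, "ay": 0, "az": 6.9, "gripper": 0},
    {"x": 0, "y": 0, "z": 0, "ax": 0, "ay": 0, "az": 0, "gripper": 0},
  ],
)

```text
clock: 3.78
position: [0.4478, -0.2331, 0.2422]
ee_rot: [0.847, 0.531, -0.0, 0.0]
ft_force: [-0.3, 0.5, -0.2]
grip_width: 1.002
grasp_force: 0.0
```

```bash
cat >> m.py <<'E'
def state():
    o=get_obs(); r=R.from_quat(o["ee_rot"]).as_matrix(); yaw=np.degrees(np.arctan2(r[1,1],r[0,1]))
    print("pos",o["position"].round(4),"yaw_y",yaw.round(2),"tilt",r[:,2].round(3),"q",o["joint_pos"].round(2),"t",round(o["clock"],2),"F",o["ft_force"].round(1),"g",round(o["grip_width"],3),round(o["grasp_force"],1)); return o,r
def delta(P,yaw=None):
    o,r=state(); print("tool shift mm",(r.T@(np.array(P)-o["position"])*1000).round(1))
    if yaw is not None:
        y=np.degrees(np.arctan2(r[1,1],r[0,1])); print("az",round(-((yaw-y+180)%360-180),2))
E
python3 - <<'E'
from m import *
state(); c=cam("wrist"); cv2.imwrite("pics/w3.png",c["bgr"]); print(np.round(meas(c,(.432,-.276),.006),4))
E
```

```text
pos [ 0.4478 -0.2331  0.2422] yaw_y -25.86 tilt [-0. -0. -1.] q [-0.5   0.06  0.93  1.81 -0.05  1.3  -0.  ] t 3.78 F [-0.3  0.5 -0.2] g 1.002 0.0
[ 4.321000e-01 -2.785000e-01  3.120000e-02  6.320070e+01  6.347400e+01
  3.735625e+02]
```

```bash
python3 - <<'E'
from m import *
delta((.432,-.2777,.09),-26.6)
E
```

```text
pos [ 0.4477 -0.2332  0.2423] yaw_y -25.43 tilt [-0. -0. -1.] q [-0.5   0.06  0.93  1.81 -0.05  1.3   0.  ] t 3.83 F [-0.2  0.4 -0.6] g 0.998 0.0
tool shift mm [-46.9   4.9 152.3]
az 1.17
```

Emit:
apply_moves(
  rows=[
    {"x": -12, "y": 1.2, "z": 30, "ax": 0, "ay": 0, "az": 0, "gripper": 0},
    {"x": -12, "y": 1.2, "z": 30, "ax": 0, "ay": 0, "az": 0, "gripper": 0},
    {"x": -12, "y": 1.2, "z": 30, "ax": 0, "ay": 0, "az": 0, "gripper": 0},
    {"x": -11, "y": 1.2, "z": 30, "ax": 0, "ay": 0, "az": 1, "gripper": 0},
    {"x": 0, "y": 0, "z": 32, "ax": 0, "ay": 0, "az": 0, "gripper": 0},
  ],
)

```text
clock: 4.25
position: [0.4306, -0.2804, 0.0892]
ee_rot: [0.85, 0.526, -0.0, 0.001]
ft_force: [1.0, 0.7, 0.4]
grip_width: 0.995
grasp_force: 0.0
```

Emit:
apply_moves(
  rows=[
    {"x": 0, "y": 0, "z": 0, "ax": 0, "ay": 0, "az": 0, "gripper": 0},
    {"x": 0, "y": 0, "z": 0, "ax": 0, "ay": 0, "az": 0, "gripper": 0},
  ],
)

```text
clock: 4.42
position: [0.4304, -0.2782, 0.0898]
ee_rot: [0.85, 0.526, -0.001, -0.001]
ft_force: [0.3, -0.4, 1.4]
grip_width: 0.998
grasp_force: 0.0
```

```bash
python3 - <<'E'
from m import *
state(); c=cam("wrist"); cv2.imwrite("pics/w4.png",c["bgr"]); print(np.round(meas(c,(.432,-.276),.006),4)); print(proj(c,[[.432,-.277,.012]]))
E
```

```text
pos [ 0.4304 -0.2782  0.0898] yaw_y -26.47 tilt [-0.003  0.    -1.   ] q [-0.3   0.33  0.91  1.96 -0.31  1.    0.29] t 4.42 F [ 0.3 -0.4  1.4] g 0.998 0.0
[ 4.319000e-01 -2.786000e-01  3.150000e-02  6.297070e+01  6.380180e+01
  3.636875e+02]
[[273.83289614 214.16427638]]
```

View pics/w4.png

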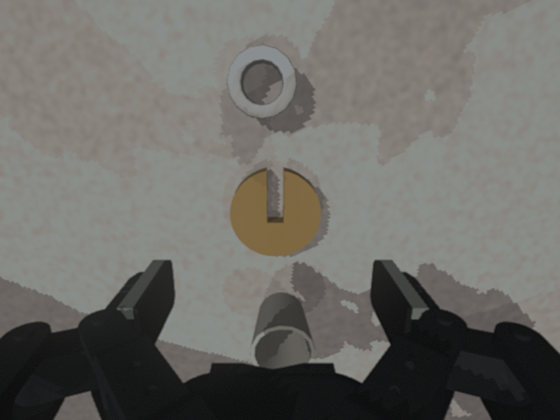

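The medium disc is centred at (276,213) with its slot straight up, between the pads; the ring is ahead at (262,82) and cup_a behind at (282,330). I'll descend with the gripper partly closed and find the bench by touch.

Emit:
apply_moves(
  rows=[
    {"x": 0.4, "y": 1.5, "z": 20, "ax": 0, "ay": 0, "az": 0, "gripper": 0.18},
    {"x": 0, "y": 0, "z": 20, "ax": 0, "ay": 0, "az": 0, "gripper": 0.18},
    {"x": 0, "y": 0, "z": 20, "ax": 0, "ay": 0, "az": 0, "gripper": 0.18},
    {"x": 0, "y": 0, "z": 14, "ax": 0, "ay": 0, "az": 0, "gripper": 0.18},
    {"x": 0, "y": 0, "z": 0, "ax": 0, "ay": 0, "az": 0, "gripper": 0.18},
  ],
  newtons=40,
)

```text
clock: 4.88
position: [0.4332, -0.2781, 0.0163]
ee_rot: [0.85, 0.526, 0.0, -0.0]
ft_force: [-0.3, 0.6, 0.0]
grip_width: 0.821
grasp_force: 0.0
```

Emit:
apply_moves(
  rows=[
    {"x": 0, "y": 0, "z": 0, "ax": 0, "ay": 0, "az": 0, "gripper": 0.18},
    {"x": 0, "y": 0, "z": 0, "ax": 0, "ay": 0, "az": 0, "gripper": 0.18},
    {"x": 0, "y": 0, "z": 0, "ax": 0, "ay": 0, "az": 0, "gripper": 0.18},
  ],
)

```text
clock: 5.13
position: [0.4338, -0.2794, 0.018]
ee_rot: [0.851, 0.525, 0.001, 0.001]
ft_force: [-0.1, 0.5, 0.1]
grip_width: 0.824
grasp_force: 0.0
```

```bash
python3 - <<'E'
from m import *
state(); c=cam("wrist"); cv2.imwrite("pics/w5.png",c["bgr"]); print(np.round(meas(c,(.432,-.276),.006),4))
E
```

```text
pos [ 0.4338 -0.2794  0.018 ] yaw_y -26.61 tilt [ 0.003 -0.001 -1.   ] q [-0.21  0.46  0.82  2.   -0.44  0.86  0.39] t 5.13 F [-0.1  0.5  0.1] g 0.824 0.0
[ 4.31800e-01 -2.78800e-01  3.25000e-02  6.32463e+01  6.37851e+01
  3.59875e+02]
```

View pics/w5.png

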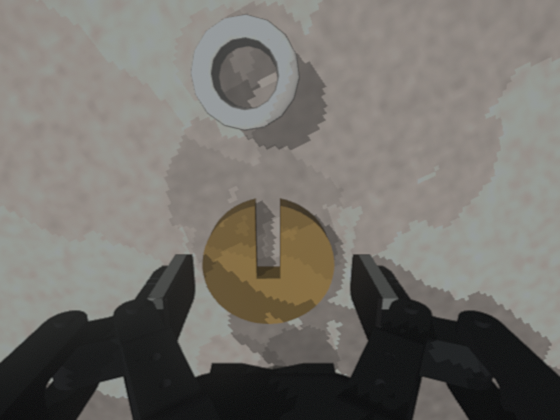

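The disc sits between the pads: centre (268,262), pads at x≈190 and 355, so the tool needs about −2 mm in y. Next is the descent by touch.

Emit:
apply_moves(
  rows=[
    {"x": 0, "y": -2, "z": 3, "ax": 0, "ay": 0, "az": 0, "gripper": 0.18},
    {"x": 0, "y": 0, "z": 1, "ax": 0, "ay": 0, "az": 0, "gripper": 0.18},
    {"x": 0, "y": 0, "z": 0, "ax": 0, "ay": 0, "az": 0, "gripper": 0.18},
  ],
)

```text
clock: 5.43
position: [0.4305, -0.278, 0.0122]
ee_rot: [0.851, 0.525, 0.0, -0.0]
ft_force: [0.3, -0.5, 0.2]
grip_width: 0.82
grasp_force: 0.0
```

Emit:
apply_moves(
  rows=[
    {"x": 0, "y": 0, "z": 2, "ax": 0, "ay": 0, "az": 0, "gripper": 0.18},
    {"x": 0, "y": 0, "z": 0, "ax": 0, "ay": 0, "az": 0, "gripper": 0.18},
  ],
)

```text
clock: 5.6
position: [0.4305, -0.2781, 0.01]
ee_rot: [0.851, 0.525, -0.0, -0.0]
ft_force: [0.1, -0.2, -0.0]
grip_width: 0.821
grasp_force: 0.0
```

Emit:
apply_moves(
  rows=[
    {"x": 0, "y": 0, "z": 2, "ax": 0, "ay": 0, "az": 0, "gripper": 0.18},
    {"x": 0, "y": 0, "z": 0, "ax": 0, "ay": 0, "az": 0, "gripper": 0.18},
  ],
)

```text
clock: 5.77
position: [0.4305, -0.2781, 0.0079]
ee_rot: [0.851, 0.525, -0.0, -0.0]
ft_force: [0.9, 0.8, 0.3]
grip_width: 0.821
grasp_force: 0.0
```

Emit:
apply_moves(
  rows=[
    {"x": 0, "y": 0.8, "z": 1.5, "ax": 0, "ay": 0, "az": 0, "gripper": 0.18},
    {"x": 0, "y": 0, "z": 0, "ax": 0, "ay": 0, "az": 0, "gripper": 0.18},
  ],
)

```text
clock: 5.93
position: [0.4314, -0.2786, 0.0065]
ee_rot: [0.851, 0.525, -0.0, -0.0]
ft_force: [0.2, -0.1, -0.0]
grip_width: 0.82
grasp_force: 0.0
```

Emit:
apply_moves(
  rows=[
    {"x": 0, "y": 0, "z": 1.5, "ax": 0, "ay": 0, "az": 0, "gripper": 0.18},
    {"x": 0, "y": 0, "z": 0, "ax": 0, "ay": 0, "az": 0, "gripper": 0.18},
  ],
)

```text
clock: 6.1
position: [0.4313, -0.2785, 0.005]
ee_rot: [0.851, 0.525, -0.0, -0.0]
ft_force: [-0.9, 0.0, 0.6]
grip_width: 0.821
grasp_force: 0.0
```

Emit:
apply_moves(
  rows=[
    {"x": 0, "y": 0, "z": 1, "ax": 0, "ay": 0, "az": 0, "gripper": 0.18},
    {"x": 0, "y": 0, "z": 0, "ax": 0, "ay": 0, "az": 0, "gripper": 0.18},
  ],
)

```text
clock: 6.27
position: [0.4313, -0.2785, 0.0041]
ee_rot: [0.851, 0.525, -0.0, -0.0]
ft_force: [-0.0, -0.1, 0.4]
grip_width: 0.82
grasp_force: 0.0
```

Emit:
apply_moves(
  rows=[
    {"x": 0, "y": 0, "z": 1, "ax": 0, "ay": 0, "az": 0, "gripper": 0.18},
    {"x": 0, "y": 0, "z": 0, "ax": 0, "ay": 0, "az": 0, "gripper": 0.18},
  ],
)

```text
clock: 6.43
position: [0.4314, -0.2786, 0.0034]
ee_rot: [0.851, 0.525, 0.0, -0.0]
ft_force: [-1.1, 0.0, 2.0]
grip_width: 0.825
grasp_force: 1.2
```

Emit:
apply_moves(
  rows=[
    {"x": 0, "y": 0, "z": 1, "ax": 0, "ay": 0, "az": 0, "gripper": 0.18},
    {"x": 0, "y": 0, "z": 0, "ax": 0, "ay": 0, "az": 0, "gripper": 0.18},
  ],
)

```text
clock: 6.6
position: [0.4315, -0.2786, 0.0033]
ee_rot: [0.851, 0.525, 0.001, -0.0]
ft_force: [-6.3, 5.2, 21.3]
grip_width: 0.821
grasp_force: 10.6
```

The bench was touched at TCP z = 3.4 mm. I'll raise so the tips close about 3 mm above the bench, then grip.

Emit:
apply_moves(
  rows=[
    {"x": 0, "y": 0, "z": -7, "ax": 0, "ay": 0, "az": 0, "gripper": 0.18},
    {"x": 0, "y": 0, "z": 0, "ax": 0, "ay": 0, "az": 0, "gripper": 0.26},
    {"x": 0, "y": 0, "z": 0, "ax": 0, "ay": 0, "az": 0, "gripper": 0.32},
    {"x": 0, "y": 0, "z": 0, "ax": 0, "ay": 0, "az": 0, "gripper": 0.5},
    {"x": 0, "y": 0, "z": 0, "ax": 0, "ay": 0, "az": 0, "gripper": 0.5},
  ],
  newtons=60,
)

```text
clock: 7.02
position: [0.4319, -0.2788, 0.0102]
ee_rot: [0.851, 0.525, 0.001, 0.0]
ft_force: [-4.3, 3.3, 20.6]
grip_width: 0.68
grasp_force: 60.0
```

Emit:
apply_moves(
  rows=[
    {"x": 0, "y": 0, "z": 0, "ax": 0, "ay": 0, "az": 0, "gripper": 0.5},
    {"x": 0, "y": 0, "z": 0, "ax": 0, "ay": 0, "az": 0, "gripper": 0.5},
    {"x": 0, "y": 0, "z": 0, "ax": 0, "ay": 0, "az": 0, "gripper": 0.5},
  ],
)

```text
clock: 7.27
position: [0.4319, -0.2789, 0.0102]
ee_rot: [0.851, 0.525, 0.001, 0.0]
ft_force: [-4.6, 4.0, 19.2]
grip_width: 0.687
grasp_force: 60.0
```

```bash
python3 - <<'E'
from m import *
state(); c=cam("wrist"); cv2.imwrite("pics/w6.png",c["bgr"]); print(np.round(meas(c,(.432,-.278),.006),4))
E
```

```text
pos [ 0.4319 -0.2789  0.0102] yaw_y -26.67 tilt [ 0.001  0.    -1.   ] q [-0.2   0.47  0.81  2.01 -0.45  0.85  0.4 ] t 7.27 F [-4.6  4.  19.2] g 0.687 60.0
[ 4.31500e-01 -2.78700e-01  3.26000e-02  6.24791e+01  6.38177e+01
  3.56875e+02]
```

Emit:
apply_moves(
  rows=[
    {"x": 0, "y": 0, "z": -4, "ax": 0, "ay": 0, "az": 0, "gripper": 0.5},
    {"x": 0, "y": 0, "z": -10, "ax": 0, "ay": 0, "az": 0, "gripper": 0.5},
    {"x": 0, "y": 0, "z": -25, "ax": 0, "ay": 0, "az": 0, "gripper": 0.5},
    {"x": 0, "y": 0, "z": -35, "ax": 0, "ay": 0, "az": 0, "gripper": 0.5},
    {"x": 0, "y": 0, "z": -35, "ax": 0, "ay": 0, "az": 0, "gripper": 0.5},
  ],
)

```text
clock: 7.73
position: [0.4302, -0.2784, 0.119]
ee_rot: [0.851, 0.525, -0.001, -0.001]
ft_force: [1.3, 1.1, -1.1]
grip_width: 0.681
grasp_force: 65.5
```

Emit:
apply_moves(
  rows=[
    {"x": 0, "y": 0, "z": -35, "ax": 0, "ay": 0, "az": 0, "gripper": 0.5},
    {"x": 0, "y": 0, "z": 0, "ax": 0, "ay": 0, "az": -6.5, "gripper": 0.5},
    {"x": 0, "y": 0, "z": 0, "ax": 0, "ay": 0, "az": -6.5, "gripper": 0.5},
    {"x": 0, "y": 0, "z": 0, "ax": 0, "ay": 0, "az": -6.5, "gripper": 0.5},
    {"x": 0, "y": 0, "z": 0, "ax": 0, "ay": 0, "az": -6.5, "gripper": 0.5},
  ],
)

```text
clock: 8.15
position: [0.4311, -0.2783, 0.1535]
ee_rot: [0.709, 0.705, 0.0, -0.0]
ft_force: [-0.4, 0.2, -3.0]
grip_width: 0.679
grasp_force: 65.5
```

Emit:
apply_moves(
  rows=[
    {"x": 0, "y": 0, "z": 0, "ax": 0, "ay": 0, "az": -6.5, "gripper": 0.5},
    {"x": 0, "y": 0, "z": 0, "ax": 0, "ay": 0, "az": -6.5, "gripper": 0.5},
    {"x": 0, "y": 0, "z": 0, "ax": 0, "ay": 0, "az": -6.5, "gripper": 0.5},
    {"x": 0, "y": 0, "z": 0, "ax": 0, "ay": 0, "az": -6.5, "gripper": 0.5},
    {"x": 0, "y": 0, "z": 0, "ax": 0, "ay": 0, "az": -6.5, "gripper": 0.5},
  ],
)

```text
clock: 8.57
position: [0.4309, -0.2785, 0.1533]
ee_rot: [0.484, 0.875, -0.0, -0.0]
ft_force: [0.0, -0.3, -3.2]
grip_width: 0.678
grasp_force: 65.5
```

Emit:
apply_moves(
  rows=[
    {"x": 0, "y": 0, "z": 0, "ax": 0, "ay": 0, "az": -6.5, "gripper": 0.5},
    {"x": 0, "y": 0, "z": 0, "ax": 0, "ay": 0, "az": 0, "gripper": 0.5},
    {"x": 0, "y": 0, "z": 0, "ax": 0, "ay": 0, "az": 0, "gripper": 0.5},
  ],
)

```text
clock: 8.82
position: [0.4311, -0.2786, 0.1533]
ee_rot: [0.437, 0.899, 0.0, -0.0]
ft_force: [-0.7, -0.8, -2.8]
grip_width: 0.679
grasp_force: 65.5
```

```bash
python3 - <<'E'
from m import *
delta((.65,-.066,.15)); o=get_obs(); c=cam("wrist"); cv2.imwrite("pics/w7.png",c["bgr"])
for dz in (0,-.003,-.006): print(np.round(meas(c,o["position"][:2],o["position"][2]-.004+dz),4))
E
```

```text
pos [ 0.4311 -0.2786  0.1533] yaw_y 38.11 tilt [-0.  0. -1.] q [-0.24  0.19  0.8   1.9  -0.15  1.11  1.29] t 8.82 F [-0.7 -0.8 -2.8] g 0.679 65.5
tool shift mm [ 32.1 303.5   3.3]
[ 4.308000e-01 -2.784000e-01  3.260000e-02  1.293389e+02 -5.140670e+01
  3.633125e+02]
[ 4.316000e-01 -2.798000e-01  3.330000e-02  1.282361e+02 -5.142440e+01
  3.805000e+02]
[ 4.327000e-01 -2.811000e-01  3.400000e-02  1.286111e+02 -5.142570e+01
  3.968125e+02]
```

Emit:
apply_moves(
  rows=[
    {"x": 3, "y": 34, "z": 0, "ax": 0, "ay": 0, "az": 0, "gripper": 0.5},
    {"x": 4, "y": 34, "z": 0, "ax": 0, "ay": 0, "az": 0, "gripper": 0.5},
    {"x": 4, "y": 34, "z": 0, "ax": 0, "ay": 0, "az": 0, "gripper": 0.5},
    {"x": 4, "y": 34, "z": 0, "ax": 0, "ay": 0, "az": 0, "gripper": 0.5},
    {"x": 4, "y": 34, "z": 0, "ax": 0, "ay": 0, "az": 0, "gripper": 0.5},
  ],
)

```text
clock: 9.28
position: [0.5539, -0.1568, 0.1532]
ee_rot: [0.437, 0.899, 0.0, -0.0]
ft_force: [-0.2, -0.4, -1.8]
grip_width: 0.681
grasp_force: 65.5
```

Emit:
apply_moves(
  rows=[
    {"x": 4, "y": 34, "z": 0, "ax": 0, "ay": 0, "az": 0, "gripper": 0.5},
    {"x": 4, "y": 34, "z": 0, "ax": 0, "ay": 0, "az": 0, "gripper": 0.5},
    {"x": 4, "y": 34, "z": 0, "ax": 0, "ay": 0, "az": 0, "gripper": 0.5},
    {"x": 0, "y": 31, "z": 0, "ax": 0, "ay": 0, "az": 0, "gripper": 0.5},
    {"x": 0, "y": 0, "z": 0, "ax": 0, "ay": 0, "az": 0, "gripper": 0.5},
  ],
)

```text
clock: 9.7
position: [0.6535, -0.0588, 0.1521]
ee_rot: [0.433, 0.901, 0.001, -0.0]
ft_force: [-0.2, 1.2, -2.4]
grip_width: 0.678
grasp_force: 65.6
```

Emit:
apply_moves(
  rows=[
    {"x": 0, "y": 0, "z": 0, "ax": 0, "ay": 0, "az": 0, "gripper": 0.5},
    {"x": 0, "y": 0, "z": 0, "ax": 0, "ay": 0, "az": 0, "gripper": 0.5},
  ],
)

```text
clock: 9.87
position: [0.6494, -0.0669, 0.1529]
ee_rot: [0.437, 0.9, -0.001, -0.0]
ft_force: [-0.5, -1.2, -3.2]
grip_width: 0.676
grasp_force: 65.6
```

```bash
python3 - <<'E'
from m import *
state(); c=cam("wrist"); cv2.imwrite("pics/w8.png",c["bgr"])
print(np.round(meas(c,(.617,-.026),.072),4)); print(proj(c,[[.617,-.026,.114]]))
E
```

```text
pos [ 0.6494 -0.0669  0.1529] yaw_y 38.19 tilt [-0.001 -0.001 -1.   ] q [-0.43  0.51  0.64  1.52 -0.32  1.21  0.92] t 9.87 F [-0.5 -1.2 -3.2] g 0.676 65.6
[ 6.157000e-01 -2.780000e-02  3.590000e-02 -1.543000e-01  1.795450e+01
  5.578125e+02]
[[272.56697412 144.63841918]]
```

View pics/w8.png

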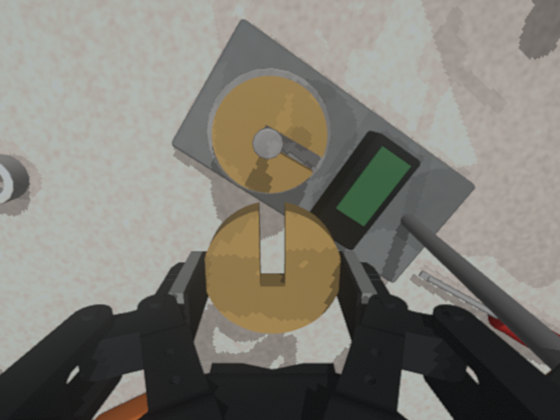

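The cap is at (267,143). The held disc's slot runs along x≈272, with its root at row 283. The first slot opens right-down around (318,158), and the rod is well to the right.

```bash
python3 - <<'E'
from m import *
o,r=state(); c=cam("wrist"); im=c["bgr"]
h=cv2.cvtColor(im,cv2.COLOR_BGR2HSV)
# cap: circle
g=cv2.medianBlur(cv2.cvtColor(im,cv2.COLOR_BGR2GRAY),3)
ci=cv2.HoughCircles(g[115:175,235:300],cv2.HOUGH_GRADIENT,1,10,param1=80,param2=10,minRadius=11,maxRadius=19)
print("cap",ci[0][:3]+[235,115,0] if ci is not None else None)
m=brass(c)
# slot edges rows
for row in (215,230,245,260):
    z=np.where(m[row,245:300]==0)[0]+245; print(row,z.min(),z.max())
def tl(uv,z): return ((onplane(c,uv,z)-o["position"])@r*1000).round(1)
print("cap tool",tl([[267,143]],.114),"slot",tl([[272,215],[272,250]],o["position"][2]+.0018))
sm=onplane(c,[[323,150],[311,168]],.078); cp=onplane(c,[[267,143]],.114)[0]; d=sm.mean(0)-cp; print(sm,cp,np.degrees(np.arctan2(d[1],d[0])))
cv2.imwrite("pics/z.png",cv2.resize(im[90:300,190:350],None,fx=2.8,fy=2.8,interpolation=cv2.INTER_CUBIC))
E
```

```text
pos [ 0.6492 -0.0675  0.1532] yaw_y 38.16 tilt [-0.001 -0.001 -1.   ] q [-0.43  0.51  0.64  1.52 -0.32  1.21  0.92] t 9.92 F [ 0.  -0.3 -2.7] g 0.679 65.6
cap [[267.5        140.5         15.89999962]]
215 259 284
230 259 284
245 259 284
260 260 284
cap tool [[53.  -2.9 39.2]] slot [[29.1 -0.4 -1.8]
 [13.6 -0.4 -1.8]]
[[ 0.64592225 -0.01375644  0.078     ]
 [ 0.64733454 -0.02681513  0.078     ]] [ 0.61414777 -0.02766886  0.114     ] 12.806122243642912
```

View pics/z.png

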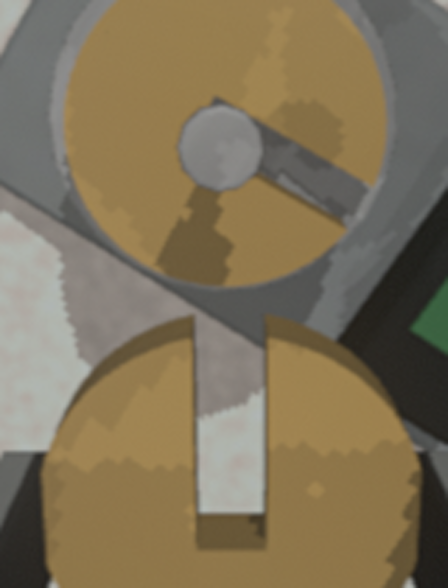

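Emit:
apply_moves(
  rows=[
    {"x": 0, "y": -1.8, "z": 20, "ax": 0, "ay": 0, "az": 0, "gripper": 0.5},
    {"x": 0, "y": 0, "z": 20, "ax": 0, "ay": 0, "az": 0, "gripper": 0.5},
    {"x": 0, "y": 0, "z": 13, "ax": 0, "ay": 0, "az": 0, "gripper": 0.5},
    {"x": 0, "y": 0, "z": 5, "ax": 0, "ay": 0, "az": 0, "gripper": 0.5},
    {"x": 0, "y": 0, "z": 0, "ax": 0, "ay": 0, "az": 0, "gripper": 0.5},
  ],
)

```text
clock: 10.38
position: [0.6475, -0.0677, 0.0943]
ee_rot: [0.436, 0.9, -0.0, -0.001]
ft_force: [0.2, 0.6, -2.7]
grip_width: 0.674
grasp_force: 65.6
```

Emit:
apply_moves(
  rows=[
    {"x": 0, "y": 0, "z": 0, "ax": 0, "ay": 0, "az": 0, "gripper": 0.5},
    {"x": 0, "y": 0, "z": 0, "ax": 0, "ay": 0, "az": 0, "gripper": 0.5},
  ],
)

```text
clock: 10.55
position: [0.6491, -0.0677, 0.0966]
ee_rot: [0.436, 0.9, 0.0, 0.001]
ft_force: [0.4, -0.9, -2.4]
grip_width: 0.68
grasp_force: 65.6
```

```bash
python3 - <<'E'
from m import *
o,r=state(); c=cam("wrist"); im=c["bgr"]
P=o["position"]
print("expected cap px",proj(c,[[.615,-.028,.114]]))
h=cv2.cvtColor(im,cv2.COLOR_BGR2HSV)
g=cv2.medianBlur(cv2.cvtColor(im,cv2.COLOR_BGR2GRAY),3)
ci=cv2.HoughCircles(g[60:180,210:330],cv2.HOUGH_GRADIENT,1,20,param1=80,param2=10,minRadius=12,maxRadius=24)
ci=ci[0][:3]+[210,60,0]; print("cap",ci)
m=brass(c)
for row in (215,240,260):
    z=np.where(m[row,245:300]==0)[0]+245; print(row,z.min(),z.max())
def tl(uv,z): return ((onplane(c,uv,z)-P)@r*1000).round(1)
print("cap tool",tl(ci[:,:2],.114),"slot",tl([[272,215],[272,250]],P[2]+.0018))
cv2.imwrite("pics/z2.png",im); cv2.imwrite("pics/side2.png",cv2.resize(cam("side")["bgr"][180:270,180:290],None,fx=5,fy=5,interpolation=cv2.INTER_CUBIC))
a=cv2.resize(im[40:300,170:370],(430,560)); b=cv2.resize(cv2.imread("pics/side2.png"),(370,303)); cv2.imwrite("pics/zz.png",np.hstack([a,np.vstack([b,np.zeros((257,370,3),np.uint8)])]))
E
```

```text
pos [ 0.6491 -0.0677  0.0966] yaw_y 38.31 tilt [ 0.002  0.    -1.   ] q [-0.41  0.56  0.61  1.57 -0.35  1.11  0.95] t 10.55 F [ 0.4 -0.9 -2.4] g 0.68 65.6
expected cap px [[266.96179107 165.77282526]]
cap [[267.5        159.5         22.29999924]
 [307.5        157.5         20.10000038]]Traceback (most recent call last):
  File "<stdin>", line 11, in <module>
    return umr_minimum(a, axis, None, out, keepdims, initial, where)
ValueError: zero-size array to reduction operation minimum which has no identity
```

```bash
cat >> m.py <<'E'
def cap(c,guess,rpx):
    h=cv2.cvtColor(cv2.GaussianBlur(c["bgr"],(3,3),0),cv2.COLOR_BGR2HSV); u0,v0=map(int,guess)
    w=int(rpx*1.6); s=(slice(max(v0-w,0),v0+w),slice(u0-w,u0+w))
    m=cv2.inRange(h[s],(0,0,90),(180,60,255)); m=cv2.morphologyEx(m,cv2.MORPH_OPEN,np.ones((9,9)))
    k,l,st,ce=cv2.connectedComponentsWithStats(m); out=[]
    for i in range(1,k):
        if st[i,4]>100: out.append(([st[i,0]+u0-w,st[i,1]+max(v0-w,0),st[i,2],st[i,3],st[i,4]],(ce[i]+[u0-w,max(v0-w,0)]).round(1)))
    return out
E
python3 - <<'E'
from m import *
o,r=state(); c=cam("wrist"); P=o["position"]; f=c["K"][0,0]
d=(c["R"]@[.615,-.028,.114]+c["t"])[2]; print("exp cap radius",f*.008/d)
for q in cap(c,(267,163),f*.008/d): print(q)
g=cv2.cvtColor(c["bgr"],cv2.COLOR_BGR2GRAY).astype(int)
for v in (240,250,262): print(v,g[v,250:296:1].tolist())
def tl(uv,z): return ((onplane(c,uv,z)-P)@r*1000).round(1)
print(tl([[267.5,160],[268,165]],.114),"slot",tl([[272,215],[272,250]],P[2]+.0018))
E
```

```text
pos [ 0.6491 -0.0676  0.0965] yaw_y 38.32 tilt [ 0.002  0.    -1.   ] q [-0.41  0.56  0.61  1.57 -0.35  1.11  0.95] t 10.6 F [ 0.5 -0.1 -1.9] g 0.677 65.6
exp cap radius 23.540966078051195
([np.int32(246), np.int32(140), np.int32(58), np.int32(44), np.int32(1846)], array([271.8, 161.9]))
240 [143, 143, 143, 143, 143, 143, 143, 142, 129, 103, 109, 134, 140, 142, 144, 144, 145, 145, 144, 143, 142, 140, 139, 137, 136, 136, 136, 136, 137, 139, 141, 142, 140, 127, 107, 112, 138, 144, 142, 142, 141, 142, 142, 142, 142, 142]
250 [143, 143, 143, 142, 143, 143, 144, 143, 133, 111, 112, 137, 144, 144, 145, 144, 143, 141, 141, 142, 143, 143, 143, 142, 141, 139, 138, 138, 139, 140, 142, 144, 144, 135, 112, 109, 136, 143, 142, 137, 131, 128, 129, 135, 140, 141]
262 [128, 129, 129, 128, 129, 129, 129, 130, 127, 112, 109, 135, 141, 138, 137, 136, 137, 137, 138, 139, 138, 138, 137, 136, 137, 149, 159, 148, 153, 177, 187, 188, 187, 169, 123, 106, 124, 128, 128, 128, 127, 127, 128, 127, 127, 127]
[[ 54.2  -1.9 -17.5]
 [ 52.5  -1.7 -17.5]] slot [[29.1 -0.4 -1.8]
 [13.6 -0.4 -1.8]]
```

Emit:
apply_moves(
  rows=[
    {"x": 0, "y": -1.3, "z": 1, "ax": 0, "ay": 0, "az": 0, "gripper": 0.5},
    {"x": 4, "y": 0, "z": 0, "ax": 0, "ay": 0, "az": 0, "gripper": 0.5},
    {"x": 4, "y": 0, "z": 0, "ax": 0, "ay": 0, "az": 0, "gripper": 0.5},
    {"x": 3, "y": 0, "z": 0, "ax": 0, "ay": 0, "az": 0, "gripper": 0.5},
    {"x": 0, "y": 0, "z": 0, "ax": 0, "ay": 0, "az": 0, "gripper": 0.5},
  ],
)

```text
clock: 11.07
position: [0.6402, -0.0585, 0.0943]
ee_rot: [0.435, 0.9, 0.0, -0.0]
ft_force: [0.7, -0.4, -2.6]
grip_width: 0.678
grasp_force: 65.6
```

Emit:
apply_moves(
  rows=[
    {"x": 0, "y": 0, "z": 0, "ax": 0, "ay": 0, "az": 0, "gripper": 0.5},
    {"x": 0, "y": 0, "z": 0, "ax": 0, "ay": 0, "az": 0, "gripper": 0.5},
  ],
)

```text
clock: 11.23
position: [0.6406, -0.0595, 0.0944]
ee_rot: [0.436, 0.9, 0.0, 0.0]
ft_force: [0.1, 0.1, -2.9]
grip_width: 0.678
grasp_force: 65.6
```

```bash
python3 - <<'E'
from m import *
o,r=state(); c=cam("wrist"); P=o["position"]
def tl(uv,z): return ((onplane(c,uv,z)-P)@r*1000).round(1)
g=proj(c,[[.6145,-.0275,.114]])[0]; print(g)
for q in cap(c,g,23): print(q, tl([[q[0][0]+22,q[0][1]+22]],.114))
E
```

```text
pos [ 0.6406 -0.0595  0.0944] yaw_y 38.34 tilt [ 0.  0. -1.] q [-0.43  0.55  0.61  1.6  -0.34  1.1   0.94] t 11.23 F [ 0.1  0.1 -2.9] g 0.678 65.6
[271.33800781 198.34207552]
([np.int32(251), np.int32(169), np.int32(56), np.int32(48), np.int32(1812)], array([275.5, 193.5])) [[ 43.9  -0.1 -19.6]]
```

Emit:
apply_moves(
  rows=[
    {"x": 5, "y": 0, "z": 0, "ax": 0, "ay": 0, "az": 0, "gripper": 0.5},
    {"x": 5, "y": 0, "z": 0, "ax": 0, "ay": 0, "az": 0, "gripper": 0.5},
    {"x": 3, "y": 0, "z": 0, "ax": 0, "ay": 0, "az": 0, "gripper": 0.5},
    {"x": 2, "y": 0, "z": 0, "ax": 0, "ay": 0, "az": 0, "gripper": 0.5},
    {"x": 0, "y": 0, "z": 0, "ax": 0, "ay": 0, "az": 0, "gripper": 0.5},
  ],
)

```text
clock: 11.7
position: [0.631, -0.0471, 0.0943]
ee_rot: [0.435, 0.9, 0.0, -0.0]
ft_force: [0.3, -1.2, -2.7]
grip_width: 0.677
grasp_force: 65.6
```

```bash
python3 - <<'E'
from m import *
o,r=state(); c=cam("wrist"); P=o["position"]
def tl(uv,z): return ((onplane(c,uv,z)-P)@r*1000).round(1)
g=proj(c,[[.6145,-.0265,.114]])[0]; print(g)
for q in cap(c,g,23): print(q, tl([[q[0][0]+22,q[0][1]+22]],.114))
E
```

```text
pos [ 0.631  -0.0471  0.0943] yaw_y 38.38 tilt [-0.  0. -1.] q [-0.46  0.53  0.62  1.63 -0.33  1.09  0.92] t 11.7 F [ 0.3 -1.2 -2.7] g 0.677 65.6
[272.54551978 238.71592288]
([np.int32(251), np.int32(217), np.int32(41), np.int32(41), np.int32(1382)], array([271.2, 237. ])) [[ 26.3  -0.  -19.7]]
```

Emit:
apply_moves(
  rows=[
    {"x": 6, "y": 0, "z": 0, "ax": 0, "ay": 0, "az": 0, "gripper": 0.5},
    {"x": 6, "y": 0, "z": 0, "ax": 0, "ay": 0, "az": 0, "gripper": 0.5},
    {"x": 5, "y": 0, "z": 0, "ax": 0, "ay": 0, "az": 0, "gripper": 0.5},
    {"x": 4, "y": 0, "z": 0, "ax": 0, "ay": 0, "az": 0, "gripper": 0.5},
    {"x": 0, "y": 0, "z": 0, "ax": 0, "ay": 0, "az": 0, "gripper": 0.5},
  ],
)

```text
clock: 12.17
position: [0.6178, -0.0301, 0.0942]
ee_rot: [0.435, 0.9, 0.0, -0.0]
ft_force: [0.2, -0.1, -2.4]
grip_width: 0.674
grasp_force: 65.6
```

```bash
python3 - <<'E'
from m import *
o,r=state(); c=cam("wrist"); P=o["position"]
def tl(uv,z): return ((onplane(c,uv,z)-P)@r*1000).round(1)
g=proj(c,[[.6145,-.0265,.114]])[0]; print(g)
for q in cap(c,g,23): print(q, tl([[q[0][0]+q[0][2]/2,q[0][1]+q[0][3]/2]],.114))
E
```

```text
pos [ 0.6178 -0.0301  0.0942] yaw_y 38.4 tilt [-0.     0.001 -1.   ] q [-0.5   0.5   0.62  1.67 -0.32  1.08  0.88] t 12.17 F [ 0.2 -0.1 -2.4] g 0.674 65.6
[272.18623837 291.97221625]
([np.int32(252), np.int32(272), np.int32(39), np.int32(36), np.int32(1165)], array([271. , 289.8])) [[  5.7  -0.6 -19.8]]
```

Emit:
apply_moves(
  rows=[
    {"x": 3, "y": 0, "z": 0, "ax": 0, "ay": 0, "az": 0, "gripper": 0.5},
    {"x": 2.5, "y": 0, "z": 0, "ax": 0, "ay": 0, "az": 0, "gripper": 0.5},
    {"x": 0, "y": 0, "z": 0, "ax": 0, "ay": 0, "az": 0, "gripper": 0.5},
  ],
)

```text
clock: 12.47
position: [0.6146, -0.0266, 0.0942]
ee_rot: [0.436, 0.9, 0.0, -0.0]
ft_force: [0.9, 0.3, -3.0]
grip_width: 0.675
grasp_force: 65.6
```

Emit:
apply_moves(
  rows=[
    {"x": 1, "y": 0, "z": 0, "ax": 0, "ay": 0, "az": 0, "gripper": 0.5},
    {"x": 0, "y": 0, "z": 0, "ax": 0, "ay": 0, "az": 0, "gripper": 0.5},
  ],
)

```text
clock: 12.63
position: [0.6143, -0.0265, 0.0943]
ee_rot: [0.436, 0.9, -0.0, 0.0]
ft_force: [1.7, 0.4, -3.6]
grip_width: 0.675
grasp_force: 65.5
```

Emit:
apply_moves(
  rows=[
    {"x": 1, "y": 0, "z": 0, "ax": 0, "ay": 0, "az": 0, "gripper": 0.5},
    {"x": 0, "y": 0, "z": 0, "ax": 0, "ay": 0, "az": 0, "gripper": 0.5},
  ],
)

```text
clock: 12.8
position: [0.6142, -0.0264, 0.0945]
ee_rot: [0.436, 0.9, -0.0, 0.001]
ft_force: [3.2, -2.9, -4.9]
grip_width: 0.68
grasp_force: 65.4
```

Root contact felt. I'll back off 2 mm to the centre and lower.

Emit:
apply_moves(
  rows=[
    {"x": -3, "y": 0, "z": 0, "ax": 0, "ay": 0, "az": 0, "gripper": 0.5},
    {"x": -1.3, "y": 0, "z": 0, "ax": 0, "ay": 0, "az": 0, "gripper": 0.5},
    {"x": 0, "y": 0, "z": 0, "ax": 0, "ay": 0, "az": 0, "gripper": 0.5},
    {"x": 0, "y": 0, "z": 0, "ax": 0, "ay": 0, "az": 0, "gripper": 0.5},
  ],
)

```text
clock: 13.13
position: [0.6161, -0.0289, 0.0942]
ee_rot: [0.436, 0.9, 0.0, -0.0]
ft_force: [-0.4, -0.3, -2.7]
grip_width: 0.674
grasp_force: 65.7
```

Emit:
apply_moves(
  rows=[
    {"x": 0, "y": 0, "z": 2, "ax": 0, "ay": 0, "az": 0, "gripper": 0.5},
    {"x": 0, "y": 0, "z": 2, "ax": 0, "ay": 0, "az": 0, "gripper": 0.5},
    {"x": 0, "y": 0, "z": 0, "ax": 0, "ay": 0, "az": 0, "gripper": 0.5},
  ],
)

```text
clock: 13.38
position: [0.6159, -0.0287, 0.0897]
ee_rot: [0.436, 0.9, -0.0, -0.0]
ft_force: [0.5, 0.7, -2.4]
grip_width: 0.679
grasp_force: 65.7
```

```bash
python3 - <<'E'
from m import *
o,r=state(); c=cam("wrist"); P=o["position"]
def tl(uv,z): return ((onplane(c,uv,z)-P)@r*1000).round(1)
g=proj(c,[[.6145,-.0265,.114]])[0]; print(g)
for q in cap(c,g,23): print(q, tl([[q[0][0]+q[0][2]/2,q[0][1]+q[0][3]/2]],.114))
E
```

```text
pos [ 0.6159 -0.0287  0.0897] yaw_y 38.34 tilt [-0.001  0.    -1.   ] q [-0.5   0.5   0.62  1.68 -0.32  1.07  0.88] t 13.38 F [ 0.5  0.7 -2.4] g 0.679 65.7
[273.72748908 304.29721022]
([np.int32(253), np.int32(283), np.int32(40), np.int32(38), np.int32(1227)], array([272.5, 301.8])) [[  3.5  -0.  -24.3]]
([np.int32(237), np.int32(327), np.int32(72), np.int32(13), np.int32(638)], array([272.8, 334.7])) [[-10.   -0.  -24.3]]
```

Touch and camera agree once the common 3 mm camera bias is allowed for (the slot root shows the same shift). Lowering to contact.

Emit:
apply_moves(
  rows=[
    {"x": 0.4, "y": 0, "z": 1, "ax": 0, "ay": 0, "az": 0, "gripper": 0.5},
    {"x": 0, "y": 0, "z": 0, "ax": 0, "ay": 0, "az": 0, "gripper": 0.5},
  ],
)

```text
clock: 13.6
position: [0.6159, -0.0284, 0.0891]
ee_rot: [0.436, 0.9, 0.0, -0.0]
ft_force: [-1.1, -0.3, -2.9]
grip_width: 0.676
grasp_force: 65.7
```

Emit:
apply_moves(
  rows=[
    {"x": 0, "y": 0, "z": 0.7, "ax": 0, "ay": 0, "az": 0, "gripper": 0.5},
    {"x": 0, "y": 0, "z": 0, "ax": 0, "ay": 0, "az": 0, "gripper": 0.5},
  ],
)

```text
clock: 13.77
position: [0.6161, -0.0285, 0.0886]
ee_rot: [0.436, 0.9, 0.0, 0.0]
ft_force: [-1.0, 0.1, -2.7]
grip_width: 0.679
grasp_force: 65.7
```

Emit:
apply_moves(
  rows=[
    {"x": 0, "y": 0, "z": 0.7, "ax": 0, "ay": 0, "az": 0, "gripper": 0.5},
    {"x": 0, "y": 0, "z": 0, "ax": 0, "ay": 0, "az": 0, "gripper": 0.5},
  ],
)

```text
clock: 13.93
position: [0.6161, -0.0285, 0.0885]
ee_rot: [0.436, 0.9, 0.0, -0.0]
ft_force: [-2.7, 0.8, 4.6]
grip_width: 0.679
grasp_force: 66.3
```

Emit:
apply_moves(
  rows=[
    {"x": 0, "y": 0, "z": 0.5, "ax": 0, "ay": 0, "az": 0, "gripper": 0.5},
    {"x": 0, "y": 0, "z": 0, "ax": 0, "ay": 0, "az": 0, "gripper": 0.5},
  ],
)

```text
clock: 14.1
position: [0.6161, -0.0285, 0.0884]
ee_rot: [0.436, 0.9, 0.0, -0.0]
ft_force: [-5.5, 0.8, 9.1]
grip_width: 0.674
grasp_force: 66.9
```

Seated at z = 0.0885. I'll release gently, partly open, then rise straight up past the cap; the fingers stay outside it.

Emit:
apply_moves(
  rows=[
    {"x": 0, "y": 0, "z": -0.8, "ax": 0, "ay": 0, "az": 0, "gripper": 0.32},
    {"x": 0, "y": 0, "z": 0, "ax": 0, "ay": 0, "az": 0, "gripper": 0.26},
    {"x": 0, "y": 0, "z": 0, "ax": 0, "ay": 0, "az": 0, "gripper": 0.2},
    {"x": 0, "y": 0, "z": 0, "ax": 0, "ay": 0, "az": 0, "gripper": 0.15},
    {"x": 0, "y": 0, "z": 0, "ax": 0, "ay": 0, "az": 0, "gripper": 0.1},
  ],
)

```text
clock: 14.52
position: [0.6161, -0.0285, 0.0882]
ee_rot: [0.436, 0.9, 0.0, 0.0]
ft_force: [1.1, -0.2, -0.6]
grip_width: 0.899
grasp_force: 0.0
```

Emit:
apply_moves(
  rows=[
    {"x": 0, "y": 0, "z": -4, "ax": 0, "ay": 0, "az": 0, "gripper": 0.1},
    {"x": 0, "y": 0, "z": -15, "ax": 0, "ay": 0, "az": 0, "gripper": 0.1},
    {"x": 0, "y": 0, "z": -30, "ax": 0, "ay": 0, "az": 0, "gripper": 0.1},
    {"x": 0, "y": 0, "z": -30, "ax": 0, "ay": 0, "az": 0, "gripper": 0.1},
    {"x": 0, "y": 0, "z": 0, "ax": 0, "ay": 0, "az": 0, "gripper": 0.1},
  ],
)

```text
clock: 14.93
position: [0.6187, -0.0292, 0.1734]
ee_rot: [0.436, 0.9, 0.002, 0.004]
ft_force: [0.0, 0.6, 0.7]
grip_width: 0.905
grasp_force: 0.0
```

```bash
python3 - <<'E'
from m import *
delta((.432,.2,.17)); c=cam("wrist")
for z in (.078,.084): print("w",np.round(meas(c,(.616,-.0285),z),4))
c=cam("top"); cv2.imwrite("pics/top3.png",c["bgr"]); print("t",np.round(meas(c,(.616,-.0285),.084),4))
E
```

```text
pos [ 0.6187 -0.0292  0.1734] yaw_y 38.3 tilt [ 0.008  0.001 -1.   ] q [-0.54  0.41  0.66  1.6  -0.26  1.21  0.84] t 14.93 F [0.  0.6 0.7] g 0.905 0.0
tool shift mm [295.6  -4.5   2. ]
w [ 6.150000e-01 -2.690000e-02  3.600000e-02 -5.477530e+01 -5.462440e+01
  3.514375e+02]
w [ 6.13800e-01 -2.55000e-02  3.51000e-02 -5.44100e+01 -5.47631e+01
  3.34000e+02]Traceback (most recent call last):
  File "<stdin>", line 4, in <module>
  File "m.py", line 16, in meas
    k,l,st,ce=cv2.connectedComponentsWithStats(m); i=1+np.argmax(st[1:,4]); m=(l==i).astype(np.uint8)
                                                       ~~~~~~~~~^^^^^^^^^^
    return _wrapfunc(a, 'argmax', axis=axis, out=out, **kwds)
    return bound(*args, **kwds)
ValueError: attempt to get argmax of an empty sequence
```

Medium is home: slot at about 126–128° and centred. Next the small disc, gripped with the tool flipped (yaw about 160°) so joint 7 stays in range when placing.

Emit:
apply_moves(
  rows=[
    {"x": 35, "y": 3, "z": 0, "ax": 0, "ay": 0, "az": 0, "gripper": 0},
    {"x": 35, "y": 3, "z": 0, "ax": 0, "ay": 0, "az": 0, "gripper": 0},
    {"x": 35, "y": 3, "z": 0, "ax": 0, "ay": 0, "az": 0, "gripper": 0},
    {"x": 35, "y": 3, "z": 0, "ax": 0, "ay": 0, "az": 0, "gripper": 0},
    {"x": 35, "y": 3, "z": 0, "ax": 0, "ay": 0, "az": 0, "gripper": 0},
  ],
)

```text
clock: 15.45
position: [0.5174, 0.1191, 0.1661]
ee_rot: [0.436, 0.9, -0.001, -0.001]
ft_force: [0.6, 1.5, 0.2]
grip_width: 1.001
grasp_force: 0.0
```

Emit:
apply_moves(
  rows=[
    {"x": 35, "y": 3, "z": 0, "ax": 0, "ay": 0, "az": 0, "gripper": 0},
    {"x": 35, "y": 3, "z": 0, "ax": 0, "ay": 0, "az": 0, "gripper": 0},
    {"x": 35, "y": 3, "z": 0, "ax": 0, "ay": 0, "az": 0, "gripper": 0},
    {"x": 35, "y": 3, "z": 0, "ax": 0, "ay": 0, "az": 0, "gripper": 0},
    {"x": 35, "y": 3, "z": 0, "ax": 0, "ay": 0, "az": 0, "gripper": 0},
  ],
)

```text
clock: 15.87
position: [0.4207, 0.2656, 0.1663]
ee_rot: [0.436, 0.9, -0.001, -0.0]
ft_force: [0.8, -0.3, -0.1]
grip_width: 1.0
grasp_force: 0.0
```

Emit:
apply_moves(
  rows=[
    {"x": 35, "y": 0, "z": 0, "ax": 0, "ay": 0, "az": 0, "gripper": 0},
    {"x": 0, "y": 0, "z": 0, "ax": 0, "ay": 0, "az": -6.8, "gripper": 0},
    {"x": 0, "y": 0, "z": 0, "ax": 0, "ay": 0, "az": -6.8, "gripper": 0},
    {"x": 0, "y": 0, "z": 0, "ax": 0, "ay": 0, "az": -6.8, "gripper": 0},
    {"x": 0, "y": 0, "z": 0, "ax": 0, "ay": 0, "az": -6.8, "gripper": 0},
  ],
)

```text
clock: 16.28
position: [0.4, 0.2919, 0.1661]
ee_rot: [0.209, 0.978, -0.001, -0.0]
ft_force: [0.2, -1.2, 0.2]
grip_width: 0.999
grasp_force: 0.0
```

Emit:
apply_moves(
  rows=[
    {"x": 0, "y": 0, "z": 0, "ax": 0, "ay": 0, "az": -6.8, "gripper": 0},
    {"x": 0, "y": 0, "z": 0, "ax": 0, "ay": 0, "az": -6.8, "gripper": 0},
    {"x": 0, "y": 0, "z": 0, "ax": 0, "ay": 0, "az": -6.8, "gripper": 0},
    {"x": 0, "y": 0, "z": 0, "ax": 0, "ay": 0, "az": -6.8, "gripper": 0},
    {"x": 0, "y": 0, "z": 0, "ax": 0, "ay": 0, "az": -6.8, "gripper": 0},
  ],
)

```text
clock: 16.7
position: [0.4001, 0.2917, 0.1661]
ee_rot: [-0.086, 0.996, -0.001, -0.001]
ft_force: [-0.3, 0.8, 0.1]
grip_width: 1.002
grasp_force: 0.0
```

```bash
python3 - <<'E'
from m import *
delta((.404,.2915,.17),160); c=cam("wrist"); print("w",np.round(meas(c,(.404,.2915),.006),4))
E
```

```text
pos [0.4001 0.2917 0.1661] yaw_y 99.88 tilt [-0.001 -0.001 -1.   ] q [-1.08  0.1   0.38  1.91 -0.04  1.14  1.06] t 16.7 F [-0.3  0.8  0.1] g 1.002 0.0
tool shift mm [-3.8 -0.8 -3.9]
az -60.12
w [4.041000e-01 2.913000e-01 2.590000e-02 7.183900e+01 6.885740e+01
 2.694375e+02]
```

Emit:
apply_moves(
  rows=[
    {"x": -3.5, "y": -0.8, "z": 0, "ax": 0, "ay": 0, "az": 0, "gripper": 0},
    {"x": 0, "y": 0, "z": 0, "ax": 0, "ay": 0, "az": -6.7, "gripper": 0},
    {"x": 0, "y": 0, "z": 0, "ax": 0, "ay": 0, "az": -6.7, "gripper": 0},
    {"x": 0, "y": 0, "z": 0, "ax": 0, "ay": 0, "az": -6.7, "gripper": 0},
    {"x": 0, "y": 0, "z": 0, "ax": 0, "ay": 0, "az": -6.7, "gripper": 0},
  ],
)

```text
clock: 17.17
position: [0.4043, 0.2916, 0.1666]
ee_rot: [-0.312, 0.95, -0.0, -0.0]
ft_force: [0.6, 0.1, -0.0]
grip_width: 0.999
grasp_force: 0.0
```

Emit:
apply_moves(
  rows=[
    {"x": 0, "y": 0, "z": 0, "ax": 0, "ay": 0, "az": -6.7, "gripper": 0},
    {"x": 0, "y": 0, "z": 0, "ax": 0, "ay": 0, "az": -6.7, "gripper": 0},
    {"x": 0, "y": 0, "z": 0, "ax": 0, "ay": 0, "az": -6.7, "gripper": 0},
    {"x": 0, "y": 0, "z": 0, "ax": 0, "ay": 0, "az": -6.7, "gripper": 0},
    {"x": 0, "y": 0, "z": 0, "ax": 0, "ay": 0, "az": -6.5, "gripper": 0},
  ],
)

```text
clock: 17.58
position: [0.4043, 0.2916, 0.1666]
ee_rot: [-0.571, 0.821, -0.0, -0.0]
ft_force: [0.5, 0.1, -0.0]
grip_width: 1.0
grasp_force: 0.0
```

Emit:
apply_moves(
  rows=[
    {"x": 0, "y": 0, "z": 25, "ax": 0, "ay": 0, "az": 0, "gripper": 0.15},
    {"x": 0, "y": 0, "z": 25, "ax": 0, "ay": 0, "az": 0, "gripper": 0.15},
    {"x": 0, "y": 0, "z": 25, "ax": 0, "ay": 0, "az": 0, "gripper": 0.15},
    {"x": 0, "y": 0, "z": 0, "ax": 0, "ay": 0, "az": 0, "gripper": 0.15},
    {"x": 0, "y": 0, "z": 0, "ax": 0, "ay": 0, "az": 0, "gripper": 0.15},
  ],
)

```text
clock: 18.0
position: [0.4038, 0.2911, 0.0914]
ee_rot: [-0.57, 0.822, -0.0, -0.001]
ft_force: [-0.4, 0.3, 1.0]
grip_width: 0.853
grasp_force: 0.0
```

```bash
python3 - <<'E'
from m import *
c=cam("wrist"); w=meas(c,(.404,.2915),.006); print("w",np.round(w,4)); delta((w[0],w[1],.03),160)
c=cam("top"); h=cv2.cvtColor(c["bgr"],cv2.COLOR_BGR2HSV); 
E
```

```text
w [4.036000e-01 2.919000e-01 2.640000e-02 6.804700e+01 6.939840e+01
 3.303125e+02]
pos [0.4046 0.2918 0.0927] yaw_y 159.49 tilt [-0. -0. -1.] q [-1.01  0.2   0.32  1.97 -0.08  0.98  2.13] t 18.05 F [ 0.5 -0.2 -0.1] g 0.848 0.0
tool shift mm [ 0.2  1.  62.7]
az -0.51
```

Emit:
apply_moves(
  rows=[
    {"x": 0.2, "y": 0.8, "z": 20, "ax": 0, "ay": 0, "az": 0, "gripper": 0.2},
    {"x": 0, "y": 0, "z": 20, "ax": 0, "ay": 0, "az": 0, "gripper": 0.2},
    {"x": 0, "y": 0, "z": 15, "ax": 0, "ay": 0, "az": 0, "gripper": 0.2},
    {"x": 0, "y": 0, "z": 10, "ax": 0, "ay": 0, "az": 0, "gripper": 0.2},
    {"x": 0, "y": 0, "z": 5, "ax": 0, "ay": 0, "az": 0, "gripper": 0.2},
  ],
)

```text
clock: 18.52
position: [0.4037, 0.2922, 0.0222]
ee_rot: [-0.571, 0.821, 0.0, 0.0]
ft_force: [-0.1, 0.6, 0.5]
grip_width: 0.799
grasp_force: 0.0
```

Emit:
apply_moves(
  rows=[
    {"x": 0, "y": 0, "z": 3, "ax": 0, "ay": 0, "az": 0, "gripper": 0.2},
    {"x": 0, "y": 0, "z": 0, "ax": 0, "ay": 0, "az": 0, "gripper": 0.2},
    {"x": 0, "y": 0, "z": 0, "ax": 0, "ay": 0, "az": 0, "gripper": 0.2},
  ],
)

```text
clock: 18.77
position: [0.404, 0.2923, 0.02]
ee_rot: [-0.571, 0.821, 0.0, 0.001]
ft_force: [-0.4, -0.3, -0.0]
grip_width: 0.799
grasp_force: 0.0
```

```bash
python3 - <<'E'
from m import *
delta((.4038,.2916,.013),160)
E
```

```text
pos [0.404  0.2923 0.02  ] yaw_y 159.62 tilt [ 0.001  0.001 -1.   ] q [-0.99  0.32  0.3   2.02 -0.13  0.82  2.18] t 18.77 F [-0.4 -0.3 -0. ] g 0.799 0.0
tool shift mm [ 0.8 -0.   7. ]
az -0.38
```

Emit:
apply_moves(
  rows=[
    {"x": 0.6, "y": 0, "z": 4, "ax": 0, "ay": 0, "az": 0, "gripper": 0.25},
    {"x": 0, "y": 0, "z": 3, "ax": 0, "ay": 0, "az": 0, "gripper": 0.3},
    {"x": 0, "y": 0, "z": 0, "ax": 0, "ay": 0, "az": 0, "gripper": 0.36},
    {"x": 0, "y": 0, "z": 0, "ax": 0, "ay": 0, "az": 0, "gripper": 0.42},
    {"x": 0, "y": 0, "z": 0, "ax": 0, "ay": 0, "az": 0, "gripper": 0.6},
  ],
)

```text
clock: 19.18
position: [0.4033, 0.2913, 0.0126]
ee_rot: [-0.571, 0.821, 0.0, -0.0]
ft_force: [-2.6, -1.2, 4.6]
grip_width: 0.562
grasp_force: 61.1
```

Emit:
apply_moves(
  rows=[
    {"x": 0, "y": 0, "z": 0, "ax": 0, "ay": 0, "az": 0, "gripper": 0.6},
    {"x": 0, "y": 0, "z": 0, "ax": 0, "ay": 0, "az": 0, "gripper": 0.6},
    {"x": 0, "y": 0, "z": 0, "ax": 0, "ay": 0, "az": 0, "gripper": 0.6},
  ],
)

```text
clock: 19.43
position: [0.4033, 0.2914, 0.0126]
ee_rot: [-0.571, 0.821, 0.0, -0.0]
ft_force: [-2.6, -1.4, 5.3]
grip_width: 0.56
grasp_force: 61.2
```

```bash
python3 - <<'E'
from m import *
state(); c=cam("wrist"); print("w",np.round(meas(c,(.404,.2915),.006),4))
E
```

```text
pos [0.4033 0.2914 0.0126] yaw_y 159.63 tilt [-0.  0. -1.] q [-0.99  0.33  0.3   2.03 -0.13  0.8   2.18] t 19.43 F [-2.6 -1.4  5.3] g 0.56 61.2
w [4.036000e-01 2.921000e-01 2.770000e-02 6.898670e+01 6.918510e+01
 3.334375e+02]
```

Emit:
apply_moves(
  rows=[
    {"x": 0, "y": 0, "z": -4, "ax": 0, "ay": 0, "az": 0, "gripper": 0.6},
    {"x": 0, "y": 0, "z": -14, "ax": 0, "ay": 0, "az": 0, "gripper": 0.6},
    {"x": 0, "y": 0, "z": -35, "ax": 0, "ay": 0, "az": 0, "gripper": 0.6},
    {"x": 0, "y": 0, "z": -35, "ax": 0, "ay": 0, "az": 0, "gripper": 0.6},
    {"x": 0, "y": 0, "z": -35, "ax": 0, "ay": 0, "az": 0, "gripper": 0.6},
  ],
)

```text
clock: 19.9
position: [0.403, 0.2908, 0.1366]
ee_rot: [-0.571, 0.821, -0.0, -0.0]
ft_force: [0.6, 0.3, -1.5]
grip_width: 0.56
grasp_force: 62.5
```

Emit:
apply_moves(
  rows=[
    {"x": 0, "y": 0, "z": -25, "ax": 0, "ay": 0, "az": 6, "gripper": 0.6},
    {"x": 0, "y": 0, "z": 0, "ax": 0, "ay": 0, "az": 6.7, "gripper": 0.6},
    {"x": 0, "y": 0, "z": 0, "ax": 0, "ay": 0, "az": 6.7, "gripper": 0.6},
    {"x": 0, "y": 0, "z": 0, "ax": 0, "ay": 0, "az": 6.7, "gripper": 0.6},
    {"x": 0, "y": 0, "z": 0, "ax": 0, "ay": 0, "az": 6.7, "gripper": 0.6},
  ],
)

```text
clock: 20.32
position: [0.4032, 0.2913, 0.1605]
ee_rot: [-0.313, 0.95, 0.0, 0.0]
ft_force: [0.3, 0.1, -1.4]
grip_width: 0.557
grasp_force: 62.5
```

Emit:
apply_moves(
  rows=[
    {"x": 0, "y": 0, "z": 0, "ax": 0, "ay": 0, "az": 6.7, "gripper": 0.6},
    {"x": 0, "y": 0, "z": 0, "ax": 0, "ay": 0, "az": 6.7, "gripper": 0.6},
    {"x": 0, "y": 0, "z": 0, "ax": 0, "ay": 0, "az": 6.7, "gripper": 0.6},
    {"x": 0, "y": 0, "z": 0, "ax": 0, "ay": 0, "az": 6.7, "gripper": 0.6},
    {"x": 0, "y": 0, "z": 0, "ax": 0, "ay": 0, "az": 6.7, "gripper": 0.6},
  ],
)

```text
clock: 20.73
position: [0.4032, 0.2912, 0.1603]
ee_rot: [-0.026, 1.0, -0.0, -0.0]
ft_force: [0.3, 0.7, -1.4]
grip_width: 0.561
grasp_force: 62.5
```

Emit:
apply_moves(
  rows=[
    {"x": 0, "y": 0, "z": 0, "ax": 0, "ay": 0, "az": 6.7, "gripper": 0.6},
    {"x": 0, "y": 0, "z": 0, "ax": 0, "ay": 0, "az": 6.7, "gripper": 0.6},
    {"x": 0, "y": 0, "z": 0, "ax": 0, "ay": 0, "az": 6.7, "gripper": 0.6},
    {"x": 0, "y": 0, "z": 0, "ax": 0, "ay": 0, "az": 6.7, "gripper": 0.6},
    {"x": 0, "y": 0, "z": 0, "ax": 0, "ay": 0, "az": 6.7, "gripper": 0.6},
  ],
)

```text
clock: 21.15
position: [0.4032, 0.2912, 0.1603]
ee_rot: [0.263, 0.965, -0.0, -0.0]
ft_force: [1.1, -0.2, -1.5]
grip_width: 0.56
grasp_force: 62.5
```

Emit:
apply_moves(
  rows=[
    {"x": 0, "y": 0, "z": 0, "ax": 0, "ay": 0, "az": 6.7, "gripper": 0.6},
    {"x": 0, "y": 0, "z": 0, "ax": 0, "ay": 0, "az": 6.7, "gripper": 0.6},
    {"x": 0, "y": 0, "z": 0, "ax": 0, "ay": 0, "az": 6.7, "gripper": 0.6},
    {"x": 0, "y": 0, "z": 0, "ax": 0, "ay": 0, "az": 6.7, "gripper": 0.6},
    {"x": 0, "y": 0, "z": 0, "ax": 0, "ay": 0, "az": 6.7, "gripper": 0.6},
  ],
)

```text
clock: 21.57
position: [0.4032, 0.2912, 0.1603]
ee_rot: [0.53, 0.848, -0.0, -0.0]
ft_force: [0.1, 0.4, -1.4]
grip_width: 0.556
grasp_force: 62.5
```

Emit:
apply_moves(
  rows=[
    {"x": 0, "y": 0, "z": 0, "ax": 0, "ay": 0, "az": 6.7, "gripper": 0.6},
    {"x": 0, "y": 0, "z": 0, "ax": 0, "ay": 0, "az": 6.7, "gripper": 0.6},
    {"x": 0, "y": 0, "z": 0, "ax": 0, "ay": 0, "az": 6.7, "gripper": 0.6},
    {"x": 0, "y": 0, "z": 0, "ax": 0, "ay": 0, "az": 0, "gripper": 0.6},
    {"x": 0, "y": 0, "z": 0, "ax": 0, "ay": 0, "az": 0, "gripper": 0.6},
  ],
)

```text
clock: 21.98
position: [0.4032, 0.2914, 0.1603]
ee_rot: [0.666, 0.746, 0.0, -0.0]
ft_force: [0.1, 0.1, -1.1]
grip_width: 0.559
grasp_force: 62.5
```

```bash
python3 - <<'E'
from m import *
delta((.633,.0195,.155),-20); o=get_obs(); P=o["position"]; c=cam("wrist")
print("w",np.round(meas(c,P[:2],P[2]-.0066),4))
E
```

```text
pos [0.4032 0.2914 0.1603] yaw_y 6.44 tilt [-0.  0. -1.] q [-1.19  0.11  0.5   1.92 -0.06  1.12 -0.55] t 21.98 F [ 0.1  0.1 -1.1] g 0.559 62.5
tool shift mm [-295.9  197.8    5.3]
az 26.44
w [ 3.99800e-01  2.89600e-01  3.03000e-02 -6.86995e+01 -8.43693e+01
  3.42000e+02]
```

Emit:
apply_moves(
  rows=[
    {"x": 0, "y": 0, "z": 0, "ax": 0, "ay": 0, "az": 6.6, "gripper": 0.6},
    {"x": 0, "y": 0, "z": 0, "ax": 0, "ay": 0, "az": 6.6, "gripper": 0.6},
    {"x": 0, "y": 0, "z": 0, "ax": 0, "ay": 0, "az": 6.6, "gripper": 0.6},
    {"x": 0, "y": 0, "z": 0, "ax": 0, "ay": 0, "az": 6.6, "gripper": 0.6},
    {"x": -10, "y": 18, "z": 0, "ax": 0, "ay": 0, "az": 0, "gripper": 0.6},
  ],
)

```text
clock: 22.45
position: [0.4147, 0.2786, 0.1601]
ee_rot: [0.82, 0.572, -0.0, -0.001]
ft_force: [0.8, 0.6, -2.2]
grip_width: 0.56
grasp_force: 62.5
```

Emit:
apply_moves(
  rows=[
    {"x": -17, "y": 31, "z": 0, "ax": 0, "ay": 0, "az": 0, "gripper": 0.6},
    {"x": -17, "y": 31, "z": 0, "ax": 0, "ay": 0, "az": 0, "gripper": 0.6},
    {"x": -17, "y": 31, "z": 0, "ax": 0, "ay": 0, "az": 0, "gripper": 0.6},
    {"x": -17, "y": 31, "z": 0, "ax": 0, "ay": 0, "az": 0, "gripper": 0.6},
    {"x": -17, "y": 31, "z": 0, "ax": 0, "ay": 0, "az": 0, "gripper": 0.6},
  ],
)

```text
clock: 22.87
position: [0.5338, 0.1413, 0.1604]
ee_rot: [0.819, 0.574, 0.0, -0.0]
ft_force: [1.4, 0.5, -1.6]
grip_width: 0.56
grasp_force: 62.5
```

Emit:
apply_moves(
  rows=[
    {"x": -17, "y": 31, "z": 0, "ax": 0, "ay": 0, "az": 0, "gripper": 0.6},
    {"x": -17, "y": 31, "z": 0, "ax": 0, "ay": 0, "az": 0, "gripper": 0.6},
    {"x": -17, "y": 31, "z": 0, "ax": 0, "ay": 0, "az": 0, "gripper": 0.6},
    {"x": -17, "y": 28, "z": 0, "ax": 0, "ay": 0, "az": 0, "gripper": 0.6},
    {"x": -8, "y": 10, "z": 0, "ax": 0, "ay": 0, "az": 0, "gripper": 0.6},
  ],
)

```text
clock: 23.28
position: [0.6315, 0.0213, 0.1601]
ee_rot: [0.82, 0.572, -0.0, 0.001]
ft_force: [-0.5, -0.7, -1.8]
grip_width: 0.559
grasp_force: 62.5
```

Emit:
apply_moves(
  rows=[
    {"x": 0, "y": 0, "z": 0, "ax": 0, "ay": 0, "az": 0, "gripper": 0.6},
    {"x": 0, "y": 0, "z": 0, "ax": 0, "ay": 0, "az": 0, "gripper": 0.6},
  ],
)

```text
clock: 23.45
position: [0.6296, 0.0254, 0.1598]
ee_rot: [0.82, 0.573, -0.0, -0.0]
ft_force: [-0.5, 0.9, -1.1]
grip_width: 0.563
grasp_force: 62.5
```

```bash
python3 - <<'E'
from m import *
delta((.6325,.0182,.106),-20)
c=cam("top"); cv2.imwrite("pics/top5.png",c["bgr"])
S=np.array([.6156,-.0283]); o=get_obs(); r=R.from_quat(o["ee_rot"]).as_matrix(); print("stem in tool",(r.T@(np.r_[S,.1]-o["position"])*1000).round(1))
E
```

```text
pos [0.6296 0.0254 0.1598] yaw_y -20.12 tilt [-0.001 -0.    -1.   ] q [-0.64  0.47  0.7   1.58 -0.31  1.21 -0.23] t 23.45 F [-0.5  0.9 -1.1] g 0.563 62.5
tool shift mm [-5.8  5.3 53.8]
az -0.12
stem in tool [-56.5   6.1  59.8]
```

Emit:
apply_moves(
  rows=[
    {"x": -2, "y": 6, "z": 18, "ax": 0, "ay": 0, "az": 0, "gripper": 0.6},
    {"x": -2, "y": 0, "z": 18, "ax": 0, "ay": 0, "az": 0, "gripper": 0.6},
    {"x": 0, "y": 0, "z": 10, "ax": 0, "ay": 0, "az": 0, "gripper": 0.6},
    {"x": 0, "y": 0, "z": 4, "ax": 0, "ay": 0, "az": 0, "gripper": 0.6},
    {"x": 0, "y": 0, "z": 2, "ax": 0, "ay": 0, "az": 0, "gripper": 0.6},
  ],
)

```text
clock: 23.92
position: [0.6334, 0.0216, 0.1078]
ee_rot: [0.819, 0.573, -0.0, -0.001]
ft_force: [0.0, -0.3, -1.3]
grip_width: 0.555
grasp_force: 62.5
```

Emit:
apply_moves(
  rows=[
    {"x": -1, "y": 0, "z": 0, "ax": 0, "ay": 0, "az": 0, "gripper": 0.6},
    {"x": -1, "y": 0, "z": 0, "ax": 0, "ay": 0, "az": 0, "gripper": 0.6},
    {"x": 0, "y": 0, "z": 0, "ax": 0, "ay": 0, "az": 0, "gripper": 0.6},
  ],
)

```text
clock: 24.17
position: [0.6336, 0.0182, 0.1091]
ee_rot: [0.82, 0.572, 0.001, 0.0]
ft_force: [-0.4, -0.8, -0.4]
grip_width: 0.562
grasp_force: 62.5
```

```bash
cat > s.py <<'E'
from m import *
o,r=state(); print("stem in tool",(r.T@(np.r_[.6156,-.0283,.1026]-o["position"])*1000).round(1))
E
python3 s.py
```

```text
pos [0.6336 0.0182 0.1091] yaw_y -20.17 tilt [ 0.001  0.    -1.   ] q [-0.6   0.52  0.67  1.62 -0.35  1.12 -0.19] t 24.17 F [-0.4 -0.8 -0.4] g 0.562 62.5
stem in tool [-49.9  -0.9   6.5]
```

Emit:
apply_moves(
  rows=[
    {"x": 0, "y": -0.9, "z": 3, "ax": 0, "ay": 0, "az": 0, "gripper": 0.6},
    {"x": -4, "y": 0, "z": 0, "ax": 0, "ay": 0, "az": 0, "gripper": 0.6},
    {"x": -4, "y": 0, "z": 0, "ax": 0, "ay": 0, "az": 0, "gripper": 0.6},
    {"x": -2, "y": 0, "z": 0, "ax": 0, "ay": 0, "az": 0, "gripper": 0.6},
    {"x": 0, "y": 0, "z": 0, "ax": 0, "ay": 0, "az": 0, "gripper": 0.6},
  ],
)

```text
clock: 24.58
position: [0.6288, 0.0082, 0.1054]
ee_rot: [0.82, 0.572, -0.0, 0.0]
ft_force: [0.9, -0.8, -1.1]
grip_width: 0.557
grasp_force: 62.5
```

Emit:
apply_moves(
  rows=[
    {"x": 0, "y": 0, "z": 0, "ax": 0, "ay": 0, "az": 0, "gripper": 0.6},
    {"x": 0, "y": 0, "z": 0, "ax": 0, "ay": 0, "az": 0, "gripper": 0.6},
  ],
)

```text
clock: 24.75
position: [0.6291, 0.0094, 0.1052]
ee_rot: [0.82, 0.572, 0.0, -0.0]
ft_force: [-0.1, -0.0, -1.0]
grip_width: 0.562
grasp_force: 62.5
```

```bash
python3 s.py; python3 - <<'E'
from m import *
# side/top check: small disc px vs cap
for n in("side","top"):
    c=cam(n); P=get_obs()["position"]
    m=brass(c); g=proj(c,[[.6156,-.0283,.114],[*P[:2],.1055]]); print(n,g.round(1))
    u,v=g.mean(0).astype(int); cv2.imwrite(f"pics/{n}6.png",c["bgr"][v-40:v+40,u-40:u+40])
a=[cv2.resize(cv2.imread(f"pics/{n}6.png"),(395,395),interpolation=cv2.INTER_CUBIC) for n in("side","top")]
cv2.imwrite("pics/st6.png",np.hstack(a))
E
```

```text
pos [0.6291 0.0094 0.1052] yaw_y -20.16 tilt [ 0.  0. -1.] q [-0.6   0.52  0.67  1.64 -0.35  1.11 -0.18] t 24.75 F [-0.1 -0.  -1. ] g 0.562 62.5
stem in tool [-40.    0.4   2.6]
side [[232.1 213.1]
 [223.7 226.6]]
top [[291.2 180.2]
 [275.5 176.7]]
```

Emit:
apply_moves(
  rows=[
    {"x": -4, "y": 0.4, "z": 0, "ax": 0, "ay": 0, "az": 0, "gripper": 0.6},
    {"x": -4, "y": 0, "z": 0, "ax": 0, "ay": 0, "az": 0, "gripper": 0.6},
    {"x": -4, "y": 0, "z": 0, "ax": 0, "ay": 0, "az": 0, "gripper": 0.6},
    {"x": -3, "y": 0, "z": 0, "ax": 0, "ay": 0, "az": 0, "gripper": 0.6},
    {"x": 0, "y": 0, "z": 0, "ax": 0, "ay": 0, "az": 0, "gripper": 0.6},
  ],
)

```text
clock: 25.27
position: [0.6239, -0.0062, 0.1053]
ee_rot: [0.82, 0.572, -0.0, 0.0]
ft_force: [-0.3, -0.5, -1.7]
grip_width: 0.556
grasp_force: 62.5
```

```bash
python3 s.py
```

```text
pos [ 0.6239 -0.0062  0.1053] yaw_y -20.25 tilt [-0. -0. -1.] q [-0.58  0.51  0.68  1.65 -0.35  1.11 -0.16] t 25.27 F [-0.3 -0.5 -1.7] g 0.556 62.5
stem in tool [-23.6  -0.1   2.7]
```

Emit:
apply_moves(
  rows=[
    {"x": -4, "y": 0, "z": 0, "ax": 0, "ay": 0, "az": 0, "gripper": 0.6},
    {"x": -4, "y": 0, "z": 0, "ax": 0, "ay": 0, "az": 0, "gripper": 0.6},
    {"x": 0, "y": 0, "z": 0, "ax": 0, "ay": 0, "az": 0, "gripper": 0.6},
  ],
)

```text
clock: 25.52
position: [0.6211, -0.0136, 0.1052]
ee_rot: [0.82, 0.572, -0.0, 0.0]
ft_force: [-0.4, -0.2, -0.8]
grip_width: 0.56
grasp_force: 62.5
```

```bash
python3 s.py
```

```text
pos [ 0.6211 -0.0136  0.1052] yaw_y -20.23 tilt [-0. -0. -1.] q [-0.57  0.5   0.68  1.66 -0.35  1.1  -0.15] t 25.52 F [-0.4 -0.2 -0.8] g 0.56 62.5
stem in tool [-15.7  -0.1   2.6]
```

Emit:
apply_moves(
  rows=[
    {"x": -4, "y": 0, "z": 0, "ax": 0, "ay": 0, "az": 0, "gripper": 0.6},
    {"x": -4, "y": 0, "z": 0, "ax": 0, "ay": 0, "az": 0, "gripper": 0.6},
    {"x": -4, "y": 0, "z": 0, "ax": 0, "ay": 0, "az": 0, "gripper": 0.6},
    {"x": -3, "y": 0, "z": 0, "ax": 0, "ay": 0, "az": 0, "gripper": 0.6},
    {"x": 0, "y": 0, "z": 0, "ax": 0, "ay": 0, "az": 0, "gripper": 0.6},
  ],
)

```text
clock: 25.93
position: [0.616, -0.0277, 0.1052]
ee_rot: [0.82, 0.572, -0.0, 0.0]
ft_force: [0.3, -0.4, -1.4]
grip_width: 0.561
grasp_force: 62.5
```

Emit:
apply_moves(
  rows=[
    {"x": -1, "y": 0, "z": 0, "ax": 0, "ay": 0, "az": 0, "gripper": 0.6},
    {"x": 0, "y": 0, "z": 0, "ax": 0, "ay": 0, "az": 0, "gripper": 0.6},
  ],
)

```text
clock: 26.1
position: [0.6159, -0.0275, 0.1052]
ee_rot: [0.82, 0.572, 0.0, -0.0]
ft_force: [0.4, -0.6, -1.3]
grip_width: 0.556
grasp_force: 62.5
```

Emit:
apply_moves(
  rows=[
    {"x": -1, "y": 0, "z": 0, "ax": 0, "ay": 0, "az": 0, "gripper": 0.6},
    {"x": 0, "y": 0, "z": 0, "ax": 0, "ay": 0, "az": 0, "gripper": 0.6},
  ],
)

```text
clock: 26.27
position: [0.6156, -0.0284, 0.1052]
ee_rot: [0.82, 0.572, 0.0, -0.0]
ft_force: [0.1, -0.4, -1.1]
grip_width: 0.556
grasp_force: 62.5
```

```bash
python3 s.py
```

```text
pos [ 0.6156 -0.0284  0.1052] yaw_y -20.16 tilt [ 0.  0. -1.] q [-0.56  0.49  0.69  1.67 -0.34  1.1  -0.12] t 26.27 F [ 0.1 -0.4 -1.1] g 0.556 62.5
stem in tool [ 0.1 -0.   2.6]
```

Emit:
apply_moves(
  rows=[
    {"x": -1, "y": 0, "z": 0, "ax": 0, "ay": 0, "az": 0, "gripper": 0.6},
    {"x": 0, "y": 0, "z": 0, "ax": 0, "ay": 0, "az": 0, "gripper": 0.6},
  ],
)

```text
clock: 26.43
position: [0.6153, -0.0288, 0.1052]
ee_rot: [0.82, 0.573, 0.0, -0.0]
ft_force: [1.6, 1.5, -1.5]
grip_width: 0.557
grasp_force: 62.5
```

Emit:
apply_moves(
  rows=[
    {"x": -1, "y": 0, "z": 0, "ax": 0, "ay": 0, "az": 0, "gripper": 0.6},
    {"x": 0, "y": 0, "z": 0, "ax": 0, "ay": 0, "az": 0, "gripper": 0.6},
  ],
)

```text
clock: 26.6
position: [0.6153, -0.029, 0.1052]
ee_rot: [0.82, 0.573, 0.001, -0.0]
ft_force: [2.3, 5.2, -3.7]
grip_width: 0.559
grasp_force: 62.4
```

Emit:
apply_moves(
  rows=[
    {"x": -1, "y": 0, "z": 0, "ax": 0, "ay": 0, "az": 0, "gripper": 0.6},
    {"x": 0, "y": 0, "z": 0, "ax": 0, "ay": 0, "az": 0, "gripper": 0.6},
  ],
)

```text
clock: 26.77
position: [0.6153, -0.029, 0.1052]
ee_rot: [0.819, 0.573, 0.001, -0.001]
ft_force: [4.3, 6.2, -3.6]
grip_width: 0.561
grasp_force: 62.3
```

Emit:
apply_moves(
  rows=[
    {"x": 3, "y": 0, "z": 0, "ax": 0, "ay": 0, "az": 0, "gripper": 0.6},
    {"x": 1.2, "y": 0, "z": 0, "ax": 0, "ay": 0, "az": 0, "gripper": 0.6},
    {"x": 0, "y": 0, "z": 0, "ax": 0, "ay": 0, "az": 0, "gripper": 0.6},
    {"x": 0, "y": 0, "z": 0, "ax": 0, "ay": 0, "az": 0, "gripper": 0.6},
  ],
)

```text
clock: 27.1
position: [0.6159, -0.0277, 0.1052]
ee_rot: [0.82, 0.572, -0.0, 0.0]
ft_force: [-0.4, 0.4, -1.0]
grip_width: 0.559
grasp_force: 62.5
```

Emit:
apply_moves(
  rows=[
    {"x": 0, "y": 0, "z": 1.5, "ax": 0, "ay": 0, "az": 0, "gripper": 0.6},
    {"x": 0, "y": 0, "z": 0, "ax": 0, "ay": 0, "az": 0, "gripper": 0.6},
  ],
)

```text
clock: 27.27
position: [0.6158, -0.0276, 0.1034]
ee_rot: [0.82, 0.572, -0.0, -0.0]
ft_force: [0.2, -0.4, -1.7]
grip_width: 0.558
grasp_force: 62.5
```

Emit:
apply_moves(
  rows=[
    {"x": 0, "y": 0, "z": 0.7, "ax": 0, "ay": 0, "az": 0, "gripper": 0.6},
    {"x": 0, "y": 0, "z": 0, "ax": 0, "ay": 0, "az": 0, "gripper": 0.6},
  ],
)

```text
clock: 27.43
position: [0.6159, -0.0274, 0.1028]
ee_rot: [0.82, 0.572, -0.0, -0.0]
ft_force: [-0.5, -0.1, -1.4]
grip_width: 0.56
grasp_force: 62.5
```

Emit:
apply_moves(
  rows=[
    {"x": 0.3, "y": 0, "z": 0.5, "ax": 0, "ay": 0, "az": 0, "gripper": 0.6},
    {"x": 0, "y": 0, "z": 0, "ax": 0, "ay": 0, "az": 0, "gripper": 0.6},
  ],
)

```text
clock: 27.6
position: [0.6161, -0.0273, 0.1027]
ee_rot: [0.82, 0.572, 0.0, 0.0]
ft_force: [-1.9, 0.1, 2.3]
grip_width: 0.557
grasp_force: 62.9
```

Emit:
apply_moves(
  rows=[
    {"x": 0, "y": 0, "z": 0.5, "ax": 0, "ay": 0, "az": 0, "gripper": 0.6},
    {"x": 0, "y": 0, "z": 0, "ax": 0, "ay": 0, "az": 0, "gripper": 0.6},
  ],
)

```text
clock: 27.77
position: [0.6161, -0.0273, 0.1027]
ee_rot: [0.82, 0.572, 0.0, -0.0]
ft_force: [-4.6, -0.9, 7.0]
grip_width: 0.563
grasp_force: 63.4
```

Seated. Release, rise, and inspect from a retreat spot.

Emit:
apply_moves(
  rows=[
    {"x": 0, "y": 0, "z": -0.7, "ax": 0, "ay": 0, "az": 0, "gripper": 0.44},
    {"x": 0, "y": 0, "z": 0, "ax": 0, "ay": 0, "az": 0, "gripper": 0.36},
    {"x": 0, "y": 0, "z": 0, "ax": 0, "ay": 0, "az": 0, "gripper": 0.28},
    {"x": 0, "y": 0, "z": 0, "ax": 0, "ay": 0, "az": 0, "gripper": 0.2},
    {"x": 0, "y": 0, "z": 0, "ax": 0, "ay": 0, "az": 0, "gripper": 0.15},
  ],
)

```text
clock: 28.18
position: [0.6162, -0.0269, 0.1026]
ee_rot: [0.82, 0.572, 0.0, -0.0]
ft_force: [0.3, -0.7, -0.4]
grip_width: 0.846
grasp_force: 0.0
```

Emit:
apply_moves(
  rows=[
    {"x": 0, "y": 0, "z": -4, "ax": 0, "ay": 0, "az": 0, "gripper": 0.15},
    {"x": 0, "y": 0, "z": -12, "ax": 0, "ay": 0, "az": 0, "gripper": 0.15},
    {"x": 0, "y": 0, "z": -25, "ax": 0, "ay": 0, "az": 0, "gripper": 0.15},
    {"x": 0, "y": 0, "z": -30, "ax": 0, "ay": 0, "az": 0, "gripper": 0.15},
    {"x": 0, "y": 0, "z": -30, "ax": 0, "ay": 0, "az": 0, "gripper": 0.15},
  ],
)

```text
clock: 28.6
position: [0.6158, -0.0273, 0.2057]
ee_rot: [0.82, 0.572, -0.0, 0.0]
ft_force: [1.2, 1.0, -0.5]
grip_width: 0.846
grasp_force: 0.0
```

Emit:
apply_moves(
  rows=[
    {"x": 20, "y": -25, "z": 0, "ax": 0, "ay": 0, "az": 0, "gripper": 0},
    {"x": 20, "y": -25, "z": 0, "ax": 0, "ay": 0, "az": 0, "gripper": 0},
    {"x": 15, "y": -15, "z": 0, "ax": 0, "ay": 0, "az": 0, "gripper": 0},
    {"x": 0, "y": 0, "z": 0, "ax": 0, "ay": 0, "az": 0, "gripper": 0},
    {"x": 0, "y": 0, "z": 0, "ax": 0, "ay": 0, "az": 0, "gripper": 0},
  ],
)

```text
clock: 29.02
position: [0.5739, 0.0485, 0.2048]
ee_rot: [0.819, 0.573, 0.001, -0.0]
ft_force: [0.2, 0.2, 0.7]
grip_width: 1.001
grasp_force: 0.0
```

```bash
python3 - <<'E'
from m import *
state(); T=[]
for n,k in(("wrist",70),("side",32),("top",28)):
    c=cam(n); u,v=proj(c,[[.616,-.0275,.1]])[0].astype(int); print(n,u,v)
    cv2.imwrite(f"pics/fin_{n}.png",c["bgr"])
    y0=int(np.clip(v-k,0,420-2*k)); x0=int(np.clip(u-k,0,560-2*k))
    T.append(cv2.resize(c["bgr"][y0:y0+2*k,x0:x0+2*k],(400,400) if n=="wrist" else (199,199),interpolation=cv2.INTER_CUBIC))
full=cv2.resize(cv2.imread("pics/fin_top.png"),(398,298))
cv2.imwrite("pics/fin.png",np.hstack([np.vstack([T[0],np.zeros((97,400,3),np.uint8)]),np.vstack([np.hstack(T[1:]),full])]))
E
```

```text
pos [0.5739 0.0485 0.2048] yaw_y -20.02 tilt [ 0.001  0.001 -1.   ] q [-0.76  0.29  0.72  1.68 -0.2   1.25 -0.35] t 29.02 F [0.2 0.2 0.7] g 1.001 0.0
wrist 355 274
side 232 216
top 290 181
```

View pics/fin.png

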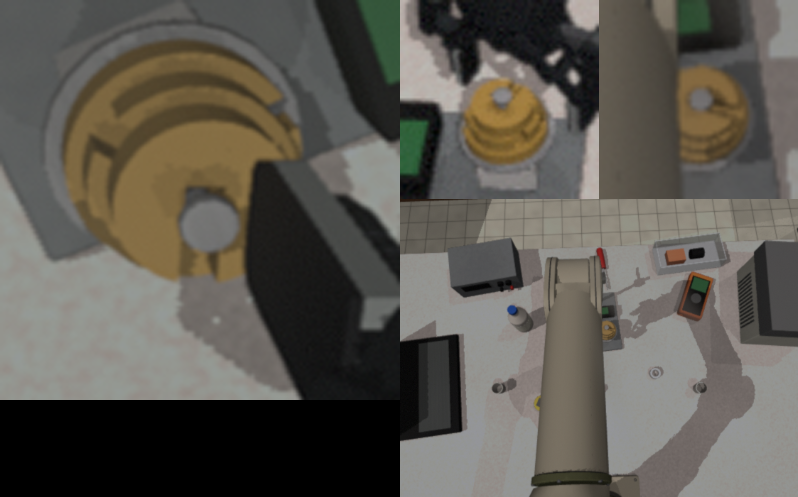

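The final view shows a concentric, flat stack with three separated slots, and nothing upset in what is visible. I'll hand in.

```bash
python3 -c "
from workcell import *
print(hand_in())"
```

```text
the job is handed in; nothing more can be done
None
```

I placed the medium mass and then the small one on the stem above the largest, and handed the job in at about 29 s. The stack looks flat and centred, with the slots at roughly 11°, 128° and −110°, about a third of a turn apart. Nothing in view had been upset; the arm hid the knobbed weight in the last picture.

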